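# Fit the spindle to the bench tapper and hold it

## Robot

A 6-joint arm with a two-finger parallel gripper is mounted at the origin on the work surface. World frame = base frame: x ahead of the robot, y to its left, z up, the work surface at z = 0. Lengths are in m, angles in rad, forces in N, time in s.
With the tool pointing down it reaches from about 0.375 to 0.9 m from the base axis. Payload 3.1 kg.
Tool frame: the origin (TCP) lies at the centre of the arm's flange, where the gripper is bolted on; the fingertips stand 182 mm ahead of it and the grasp point (between the pads) lies 164 mm ahead of it; z points along the fingers, x is the direction in which the jaws open and shut, and the axes are right-handed (so a half turn about z gives the same grasp; the last joint's range is limited). The gripper opens to 87 mm and grips with 3 to 60 N. Pads are 19 mm wide; open, the fingers measure 117 mm over their backs; the gripper's body (75 mm by 190 mm) begins 51 mm behind the grasp point.
Start: joints at [-1.528, 0.527, 1.433, -0, 1.181, -0.178], TCP at [0.138, -0.61, 0.405] pointing down, gripper open.
Joint ranges: [-3.08, 3.08], [-0.75, 2.2], [0.22, 2.44], [-1.43, 4.57], [0, 2.65], [-2.85, 2.85]. Speed limits (rad/s): [2.79, 2.79, 3.14, 3.14, 3.14, 3.14].

## Interface

Orientations are given as a unit quaternion [x, y, z, w].
In Python, from rig import status, eyes, robot gives the robot as it stands. The module is installed in compiled form; this text tells all that it offers.
- The arm moves only by the tool step_arm, never from a script. Its argument "steps" is a list of rows, each a list of 7 numbers: the closure, from -1 (fully open) to 1 (shut), so that 0 is half open, then the shift along the tool's x, y, z each as a share of 0.025 m, from -1 to 1, then the turn, a rotation vector about the tool's x, y, z each as a share of 8 degrees, from -1 to 1. In form: [[jaw, dx, dy, dz, rx, ry, rz], ...]. A call has exactly 10 rows; each row shifts and turns the commanded pose from where the row before left it, along the tool's axes as they then stand; what a row does not reach is not made up. A row lasts 1/10 s, in which the tool goes at most 50 mm and 8.59 degrees, less where a joint would pass 70% of its speed; a pose out of reach is approached as far as the arm can. A call with a number of a shift or a turn outside -1 to 1 is refused whole. A call with a gripper value outside its range is refused whole. The fingers move at their own pace and stop on an object; "squeeze" is the grip in N (left out, the last holds). Time passes only in rows, so rows that do not move let the fingers close, or fill a call up. It gives the time, the measured TCP pose, the force and the opening at its end, in the units of the state.
- status.get_obs(): the state, without advancing time (a new reading comes with each control period).
- eyes.camera(name): name is "scene" or "top"; returns (picture, depth): 400x640x3 uint8, red, green, blue; 400x640 float32, m along the optical axis (not along the pixel's ray), 0 where there is no reading.
- eyes.camera_info(name): a dict with "K" (3x3 intrinsics, pixels), "R" (3x3) and "t" (3): a world point X has camera coordinates R X + t. Camera axes: x right, y down, z forward; pixel columns grow to the right and rows downward; lengths in m; the calibration is good to about 2 mm. A picture is of the moment at which its call begins. camera_info takes no time and is no camera call.
- robot.hand_in(): hands the job in, once; it reports no verdict.
The state is a dict: "time": time; "q": joint angles; "joint_velocities": joint speeds; "joint_torque": joint torques, N m; "position": TCP position; "tool_rot": TCP orientation; "ft_force": force on the tool from outside, world axes, zero at the start; "moment": the same for the moment, N m; "grip_width": finger opening in m.
Only numpy, scipy, OpenCV 4.12 (cv2) and the standard library are available. Lean on these libraries where they do the work, as an engineer would, in place of code of your own. Each camera call takes 0.05 s, during which the arm holds its last target.

## Task

We are fitting the spindle to the bench tapper. First put the three fittings that go on it from below (the drill chuck, the plain round stop collar and the hexagon nut) into the open parts dish where I can reach them; then take the spindle, the longest rod in the wooden rack, keep it nose down and thread it from above through the upper and then the lower bushing of the tapper. Finish still holding the spindle steady, upright in both bushings, with its whole tapered nose showing below the lower bushing but clear of the base plate, so that I can screw the fittings on; leave everything else where it is.

Things in the scene. Friction and masses are not known exactly. Their poses are not given: they have to be found in the camera images.
- tapper: Fixed grey tapping fixture. Origin on the bench below the bushing axis. Base plate 12 mm thick: x -65 to 65, y -65 to 145 mm. Column 28 mm thick at y = +100 mm, 206 mm high. Its C-shaped head has two lugs (42 mm round) with brass bushings of 14.4 mm bore on the vertical through the origin: lower 70 to 88, upper 118 to 136 mm high, joined by a web from 18 mm out.
- upper_bush (a point): Centre of the upper bushing's mouth, level with the top of the upper lug, 136 mm above the bench; axes as tapper.
- lower_bush (a point): Centre of the lower bushing's underside, 70 mm above the bench, straight below upper_bush; 58 mm above the base plate; axes as tapper.
- spindle_mid (a point): Centre of the spindle: loose plain steel rod, 165 mm long, 12 mm diameter, 0.12 to 0.2 kg, its nose tapering over the last 15 mm to 7 mm. Stands nose down in one of the rack's holes (start: top end 175 mm above the bench), the tallest rod there. z runs along the rod: top end at +82.5, nose end at -82.5 mm.
- spindle_tip (a point): Centre of the spindle's nose end (its lower end); axes as spindle_mid.
- rack: Wooden rack block 150 x 52 x 55 mm, fixed, long side along its x; origin under its centre. Four holes 13.4 mm wide and 45 mm deep (floor 10 mm above the bench) at x = -54, -18, 18, 54 mm. Holds the spindle and two shorter rods.
- dish_in (a point): Centre of the inner floor of the open aluminium parts dish, which is fixed to the bench; 3 mm above the bench. Dish 180 mm (x) by 120 mm (y) outside, 30 mm high, walls 3 mm with a 5 mm flange outside; the point's axes lie along its sides, z up.
- chuck_mid (a point): Centre of the drill chuck: steel, knurled, stands jaws up on its flat back; 34 mm diameter between 7 and 29 mm of its height, coned to 18 mm at the top, 42 mm high (3 mm jaws drawn above), 0.16 kg. Origin half-way up (21 mm).
- collar_mid (a point): Centre of the stop collar: steel ring lying flat, 30 mm outside, 13 mm bore, 16 mm high, 0.06 kg.
- nut_mid (a point): Centre of the hexagon nut: steel, lying flat, 29 mm across flats, 14 mm high, 0.05 kg. Its x axis is square to a pair of flats (as are the directions 60 and 120 degrees from it).
- bolt: Bystander: hexagon-headed bolt lying on the bench among the fittings, 62 mm long, head 27 mm across flats, its axis along x. Leave it. Origin below its axis, on the bench.
- drift: Bystander: dark steel drift, 12 mm diameter, 105 mm long, standing in the rack (top 115 mm above the bench). Origin at its foot.
- bar: Bystander: brass bar, 12 mm diameter, 85 mm long, standing in the rack (top 95 mm above the bench). Origin at its foot.
- oiler: Bystander: oil can, 54 mm diameter, 137 mm high. Origin under its centre.
- jar: Bystander: glass jar of screws, 52 mm diameter, 64 mm high. Origin under its centre.
- driver: Bystander: screwdriver, 190 mm long, lying along its x. Origin under its middle.
- brush: Bystander: bench brush, 170 mm long, lying along its x. Origin under its middle.
Things that resemble listed ones, but are neither listed nor needed, are in the scene too. What is shaped like the part that bears chuck_mid but green or red is not meant.

How it is judged:
On the way, in this order (a step that is already met when the one before it is completed fails the run):
1. the chuck, the collar and the nut all lie in the parts dish, let go (x of chuck_mid in the frame of dish_in between -0.085 and 0.085 m and y of chuck_mid in the frame of dish_in between -0.055 and 0.055 m and z of chuck_mid in the frame of dish_in between 0 and 0.05 m and contact force between each of chuck, collar, nut and the fingers below 0.1 N and x of collar_mid in the frame of dish_in between -0.085 and 0.085 m and y of collar_mid in the frame of dish_in between -0.055 and 0.055 m and z of collar_mid in the frame of dish_in between 0 and 0.05 m and x of nut_mid in the frame of dish_in between -0.085 and 0.085 m and y of nut_mid in the frame of dish_in between -0.055 and 0.055 m and z of nut_mid in the frame of dish_in between 0 and 0.05 m), for 0.15 s.
2. the spindle, held in the gripper, has its nose through the upper bushing and not yet in the lower one (contact force between the fingers and spindle above 1 N and z of spindle_tip in the frame of upper_bush below -0.019 m and z of spindle_tip in the frame of lower_bush above 0.018 m and horizontal distance between spindle_tip and upper_bush below 0.008 m), for 0.04 s.
At the end, for the whole second after the job is handed in: Gripper holds the spindle still, within 0.08 rad of vertical; its nose end within 6 mm of the bushing axis and 13.5 to 54 mm below the lower bushing (base plate: 58 mm below). Centres of chuck, collar and nut inside the dish, under 50 mm above its floor, not touched by the fingers (all of step 1 and contact force between the fingers and spindle above 1 N and z of spindle_tip in the frame of lower_bush between -0.054 and -0.0135 m and horizontal distance between spindle_tip and lower_bush below 0.006 m and angle between the z axis of spindle and the z axis of tapper, either way round below 0.08 rad and linear speed of spindle below 0.02 m/s); the arm keeps its last pose, push and grip.
It fails at once if the bolt moved by more than 35 mm (distance of bolt from where it was at the start of the episode above 0.035 m).
It fails at once if the oil can or the screw jar moved by more than 35 mm (distance of any of oiler, jar from where it was at the start of the episode above 0.035 m).
It fails at once if the screwdriver or the brush moved by more than 35 mm (distance of any of driver, brush from where it was at the start of the episode above 0.035 m).
It fails at once if one of the two other rods in the rack moved by more than 35 mm (distance of any of drift, bar from where it was at the start of the episode above 0.035 m).
It also fails if it takes over 72 s, if anything falls off the work surface, if the arm or the gripper's body presses on something with over 40 N, if the wrist force passes 120 N, or if a joint passes its speed limit or range.

## Working session

There is one attempt and no reset: what is moved stays moved. The work goes in short steps, Python scripts to look and compute and a tool call to move; the robot and the scene stay as the last step left them, time stands still between calls to the robot, and variables do not carry over. Pictures are saved under pics/ and viewed, and the job is handed in when it is done.

Besides the shell and the picture viewer there is one more tool, called as a command line: name --pt "numbers of a row" for each row, then --argument value for the rest. step_arm: Moves the arm, as the interface text tells. Its arguments: {"type":"object","properties":{"steps":{"type":"array"},"squeeze":{"type":"number"}},"required":["steps"]}

```bash
mkdir -p pics; python3 - <<'E'
from rig import status, eyes
import numpy as np, cv2
o=status.get_obs(); print({k:np.round(v,4) for k,v in o.items()})
for n in ("scene","top"):
    p,d=eyes.camera(n); i=eyes.camera_info(n); print(n,{k:np.round(v,4).tolist() for k,v in i.items()})
    cv2.imwrite(f"pics/{n}0.png",p[:,:,::-1]); np.savez(f"{n}0.npz",p=p,d=d,**i)
E
```

```text
{'time': np.float64(0.0), 'q': array([-1.5275,  0.5284,  1.4339, -0.    ,  1.1814, -0.1785]), 'joint_velocities': array([-0.0002, -0.0006, -0.0003, -0.0003, -0.0006,  0.0012]), 'joint_torque': array([-2.10000e-03, -4.40051e+01, -1.76591e+01,  6.34000e-02,
        5.83000e-02, -2.00000e-04]), 'position': array([ 0.1375, -0.6093,  0.4038]), 'tool_rot': array([ 7.810e-01, -6.245e-01, -7.000e-04, -8.000e-04]), 'ft_force': array([-0.9389, -0.3166, -0.4527]), 'moment': array([ 0.0086, -0.0288,  0.0054]), 'grip_width': np.float64(0.0867)}
scene {'K': [[495.5597, 0.0, 314.5475], [0.0, 495.5597, 204.0077], [0.0, 0.0, 1.0]], 'R': [[0.886, 0.4633, -0.0188], [0.2593, -0.5288, -0.8081], [-0.3843, 0.7112, -0.5887]], 't': [-0.5005, -0.0504, 1.7667]}
top {'K': [[479.2124, 0.0, 318.8292], [0.0, 479.2124, 196.9729], [0.0, 0.0, 1.0]], 'R': [[-0.0259, -0.9996, 0.0151], [-0.9842, 0.0228, -0.1757], [0.1753, -0.0194, -0.9843]], 't': [-0.0014, 0.5659, 1.7113]}
```

View pics/scene0.png

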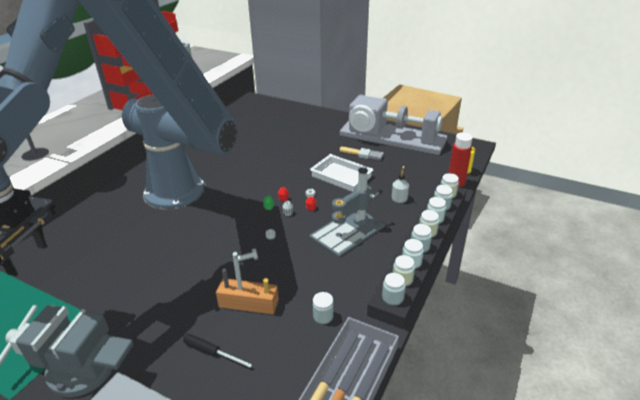

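View pics/top0.png

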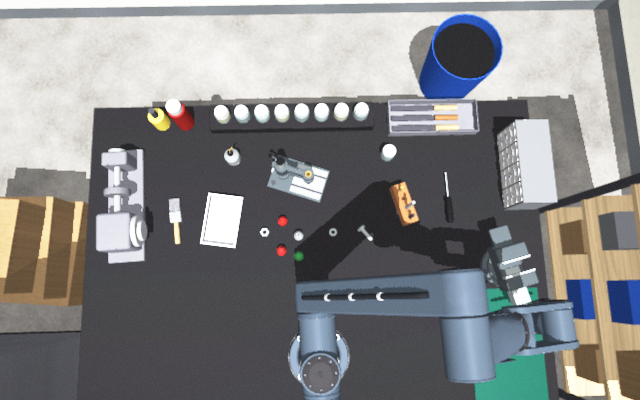

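The scene view shows the rack at (247,295), with the tapper at (345,225) and the dish at (340,172). In the top view the nut and collar candidates are at (265,232) and (333,232), and the chuck is near (298,236). I'll zoom in on these.

```bash
python3 - <<'E'
import cv2
a=cv2.imread("pics/top0.png"); s=cv2.imread("pics/scene0.png")
cv2.imwrite("pics/t_a.png",cv2.resize(a[140:275,190:350],None,fx=5,fy=4.4,interpolation=cv2.INTER_CUBIC))
cv2.imwrite("pics/t_b.png",cv2.resize(a[130:250,320:480],None,fx=5,fy=5,interpolation=cv2.INTER_CUBIC))
cv2.imwrite("pics/s_a.png",cv2.resize(s[150:270,250:410],None,fx=5,fy=5,interpolation=cv2.INTER_CUBIC))
cv2.imwrite("pics/s_b.png",cv2.resize(s[210:330,190:350],None,fx=5,fy=5,interpolation=cv2.INTER_CUBIC))
E
```

```text
(no output)
```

View pics/t_a.png

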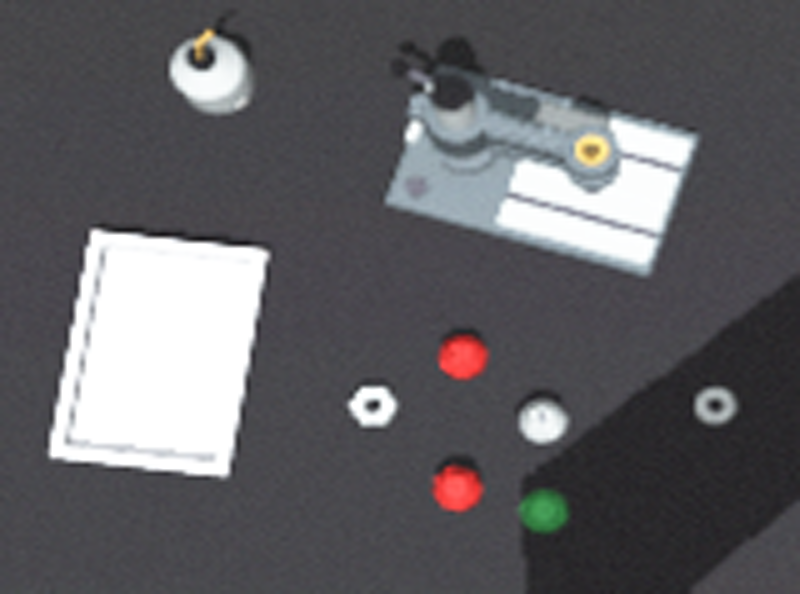

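View pics/t_b.png

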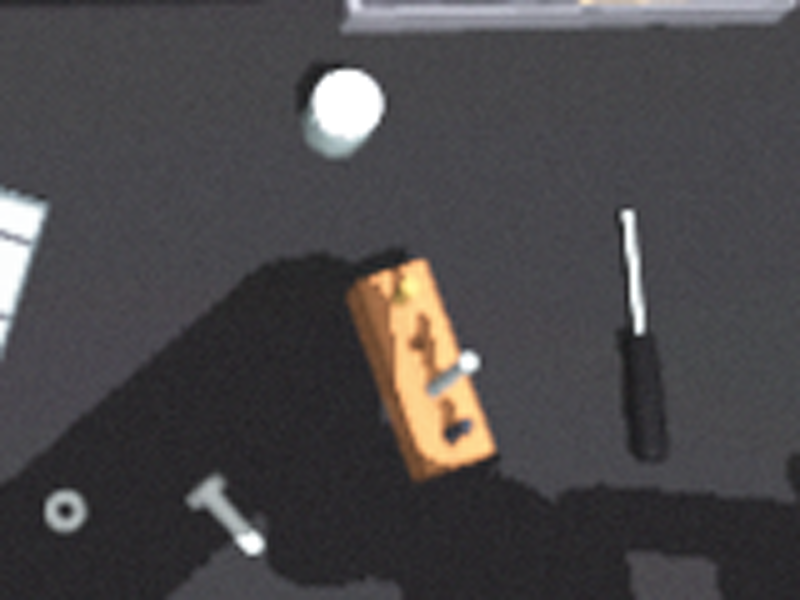

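View pics/s_a.png

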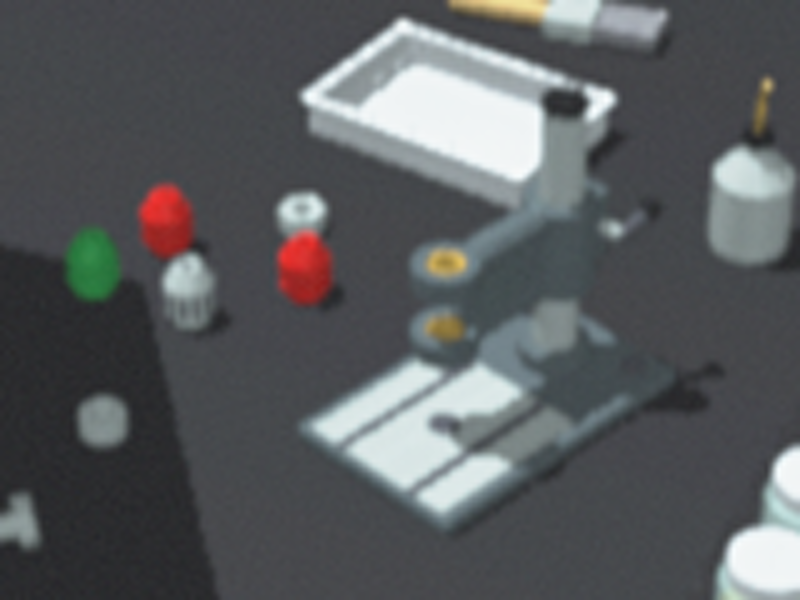

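View pics/s_b.png

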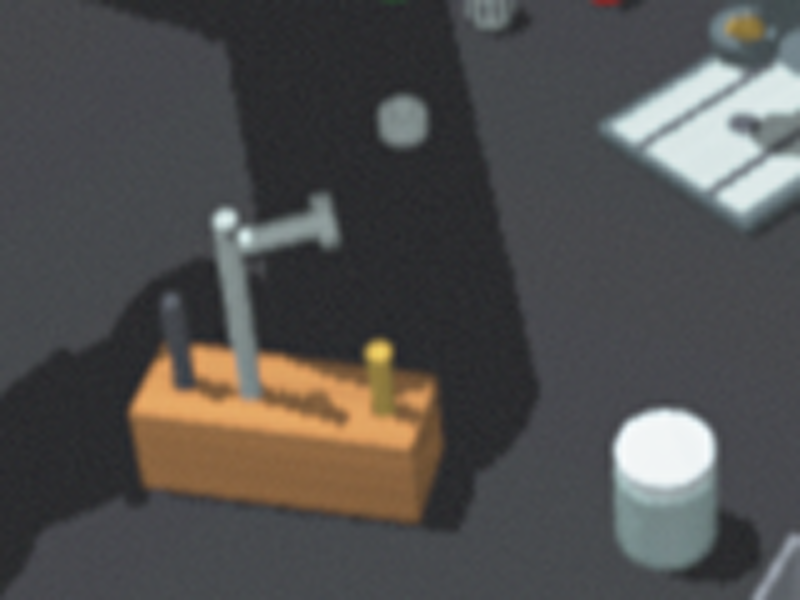

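The fittings are easy to tell apart: white nut (264.6,232.3), grey chuck (298,236), collar ring (333,232). The spindle is the tall grey rod at rack x about ±18. Now I'll work out the metric positions.

```bash
cat > h.py <<'E'
import numpy as np, cv2
def load(n,k=0): return np.load(f"{n}{k}.npz")
def ray(c,u,v):
    d=c['R'].T@np.linalg.solve(c['K'],[u,v,1.]); return -c['R'].T@c['t'], d
def plane(c,u,v,z):
    o,d=ray(c,u,v); return o+d*(z-o[2])/d[2]
def tri(cs,uvs):
    A=np.zeros((3,3));b=np.zeros(3);L=[]
    for c,(u,v) in zip(cs,uvs):
        o,d=ray(c,u,v); d/=np.linalg.norm(d); P=np.eye(3)-np.outer(d,d); A+=P;b+=P@o;L.append((P,o))
    X=np.linalg.solve(A,b); return X,[np.linalg.norm(P@(X-o)) for P,o in L]
def proj(c,X):
    p=c['K']@(c['R']@X+c['t']); return p[:2]/p[2]
def pts(c):
    d=c['d'];v,u=np.mgrid[0:400,0:640];K=c['K']
    P=np.stack([(u-K[0,2])/K[0,0]*d,(v-K[1,2])/K[1,1]*d,d],-1)
    return (P-c['t'])@c['R']
E
python3 - <<'E'
from h import *
T=load('top');S=load('scene')
PT=pts(T);PS=pts(S)
print("depth bench z top",[PT[v,u,2].round(4) for v,u in((250,250),(180,240),(200,430))], "scene",[PS[v,u,2].round(4) for v,u in((230,280),(260,300))])
g=cv2.cvtColor(T['p'],cv2.COLOR_RGB2GRAY); hsv=cv2.cvtColor(T['p'],cv2.COLOR_RGB2HSV)
def comp(mask,lo=10,hi=3000,box=None):
    n,l,s,c=cv2.connectedComponentsWithStats(mask.astype(np.uint8))
    for i in range(1,n):
        if lo<s[i,4]<hi: print(' ',s[i].tolist(),c[i].round(1))
m=(g>95)&(hsv[...,1]<90); m[:130]=0;m[262:]=0;m[:,:185]=0;m[:,480:]=0
print('top grey');comp(m)
hr=(hsv[...,1]>120)&(g>30); hr[:130]=0;hr[262:]=0;hr[:,:185]=0;hr[:,480:]=0; print('top sat');comp(hr)
g=cv2.cvtColor(S['p'],cv2.COLOR_RGB2GRAY); hsv=cv2.cvtColor(S['p'],cv2.COLOR_RGB2HSV)
m=(g>95)&(hsv[...,1]<90); m[:150]=0;m[375:]=0;m[:,:180]=0;m[:,:]&=True
print('scene grey');comp(m)
# depth-based heights
for nm,P,(u,v) in(('nut',PT,(265,232)),('chuck',PT,(298,235)),('collar',PT,(333,232)),('dish',PT,(222,220))):
    r=10; Q=P[v-r:v+r+1,u-r:u+r+1].reshape(-1,3); k=Q[:,2]>0.006
    print(nm,k.sum(),Q[k].mean(0).round(4),Q[:,2].max().round(4), Q[k].min(0).round(4),Q[k].max(0).round(4))
E
```

```text
depth bench z top [np.float64(-0.0017), np.float64(0.0059), np.float64(0.0013)] scene [np.float64(-0.0039), np.float64(-0.0016)]
top grey
  [388, 130, 92, 7, 509] [430.1 132.4]
  [381, 144, 16, 18, 225] [388.2 152.1]
  [224, 148, 17, 18, 211] [232.2 157.2]
  [267, 156, 63, 47, 1756] [298.8 179.5]
  [444, 172, 5, 25, 66] [446.4 183.5]
  [199, 192, 45, 57, 1942] [221.2 220.1]
  [405, 200, 11, 10, 48] [410.3 204.4]
  [358, 225, 15, 16, 87] [365.2 232.7]
  [259, 228, 11, 9, 74] [264.2 232. ]
  [329, 228, 8, 8, 52] [332.5 231.7]
  [294, 231, 10, 10, 82] [298.2 235.5]
top sat
  [306, 172, 4, 5, 11] [307.6 174.1]
  [390, 182, 29, 44, 281] [398.7 202. ]
  [401, 192, 7, 14, 58] [404.5 198.4]
  [407, 209, 5, 11, 30] [409.  213.2]
  [278, 216, 10, 10, 82] [282.2 220.5]
  [276, 246, 11, 10, 83] [281.2 250.5]
  [294, 252, 10, 9, 66] [298.3 255.9]
scene grey
  [356, 150, 28, 9, 198] [369.8 153.8]
  [420, 150, 21, 4, 53] [431.8 151. ]
  [310, 153, 64, 54, 1685] [342.2 175.3]
  [197, 178, 8, 8, 37] [200.5 181.8]
  [391, 179, 19, 24, 356] [399.5 190.5]
  [305, 188, 11, 10, 81] [309.8 192. ]
  [370, 193, 8, 5, 23] [372.8 195. ]
  [282, 200, 11, 16, 130] [287.1 207.6]
  [332, 211, 10, 9, 48] [335.6 214.7]
  [310, 210, 66, 45, 1308] [341.4 232.8]
  [266, 229, 9, 10, 77] [270.1 233.7]
  [232, 249, 26, 41, 313] [241.2 264.2]
  [473, 287, 9, 4, 14] [476.6 288.1]
  [312, 291, 22, 33, 607] [322.4 306.7]
  [217, 350, 35, 18, 162] [234.3 358.3]
nut 82 [0.441  0.1836 0.0553] 1.784 [0.257  0.0188 0.0061] [0.4836 0.2204 1.784 ]
chuck 108 [0.4214 0.064  0.1247] 1.784 [0.257  0.0188 0.006 ] [0.4698 0.1019 1.784 ]
collar 88 [ 0.4387 -0.0637  0.0523] 1.784 [ 0.257 -0.104  0.006] [0.4776 0.0188 1.784 ]
dish 139 [0.4913 0.342  0.047 ] 1.784 [0.257  0.0188 0.006 ] [0.5325 0.3841 1.784 ]
```

```bash
python3 - <<'E'
from h import *
T=load('top');S=load('scene')
F=8
def up(c,x0,y0,x1,y1):
    return cv2.resize(c['p'][y0:y1,x0:x1],None,fx=F,fy=F,interpolation=cv2.INTER_CUBIC)
def src(p,x0,y0): return (np.asarray(p)+.5)/F-.5+[x0,y0]
def blob(c,box,fn,nm):
    im=up(c,*box); m=fn(im).astype(np.uint8)
    cs,_=cv2.findContours(m,cv2.RETR_EXTERNAL,cv2.CHAIN_APPROX_NONE); k=max(cs,key=cv2.contourArea)
    M=cv2.moments(k); cen=src([M['m10']/M['m00'],M['m01']/M['m00']],*box[:2]); 
    return cen,src(k[:,0,:].astype(float),*box[:2]),cv2.contourArea(k)/F/F
def gray(t): return lambda im: cv2.cvtColor(im,cv2.COLOR_RGB2GRAY)>t
def yel(im):
    h=cv2.cvtColor(im,cv2.COLOR_RGB2HSV); return (h[...,1]>110)&(h[...,0]>12)&(h[...,0]<35)&(h[...,2]>110)
# nut
cn,kn,_=blob(T,(254,222,275,243),gray(140),'nut'); 
cs_,ks,_=blob(S,(302,184,319,200),gray(140),'nut')
P=np.array([plane(T,u,v,.014) for u,v in kn])[:,:2]; c=plane(T,*cn,.014)
q=P-P.mean(0);r=np.hypot(*q.T);th=np.arctan2(q[:,1],q[:,0])
# corners: r max. r ~ cos6(th-th0)
f=(r*np.exp(-6j*th)).sum(); th0=-np.angle(f)/6
print('nut top-plane14',c.round(4),'scene center plane7',plane(S,*cs_,.009).round(4),'r',r.min().round(4),r.max().round(4),'corner dir deg mod60',np.degrees(th0)%60,'amp',2*abs(f)/len(r))
# collar
cc,kc,a=blob(T,(324,223,342,241),gray(90),'collar'); c2,k2,_=blob(S,(262,225,279,243),gray(90),'c')
print('collar',plane(T,*cc,.014).round(4),'scene',plane(S,*c2,.009).round(4),a)
ch,kh,a=blob(T,(288,225,309,246),gray(120),'chuck'); ch2,_,_=blob(S,(278,196,297,220),gray(105),'c')
print('chuck',plane(T,*ch,.025).round(4),plane(T,*ch,.03).round(4),'scene',plane(S,*ch2,.021).round(4),'tri',tri([T,S],[ch,ch2]))
print('nut tri',tri([T,S],[cn,cs_]),'collar tri',tri([T,S],[cc,c2]))
b,kb,a=blob(T,(300,166,316,182),yel,'b'); b2,kb2,a2=blob(S,(330,195,350,208),yel,'b')
print('bush',b,a,b2,a2,plane(T,*b,.136).round(4),plane(S,*b2,.136).round(4),tri([T,S],[b,b2]))
print(cv2.fitEllipse(kb.astype(np.float32)),cv2.fitEllipse(kb2.astype(np.float32)))
for nm,z,L in(('base',.012,[(698,130),(652,270),(388,203)]),('dish',.03,[(93,229),(268,248),(228,476),(50,458)])):
    Q=[plane(T,190+x/5-.4,140+y/4.4-.4,z) for x,y in L]; print(nm,np.round(Q,4).tolist(), np.linalg.norm(np.diff(Q,axis=0),axis=1))
st=tri([T,S],[(320+469/5-.4,130+362/5-.4),(190+226/5-.4,210+219/5-.4)]);print('spindle top',st)
print('plane175',plane(T,413.4,202,.175),plane(S,234.8,253.4,.175))
for x,y in((348,292),(427,260),(496,456),(415,480)): print('rack',plane(T,319.6+x/5,129.6+y/5,.055).round(4))
E
```

```text
nut top-plane14 [0.4458 0.1896 0.014 ] scene center plane7 [0.4475 0.1897 0.009 ] r 0.0159 0.0186 corner dir deg mod60 29.545281966208353 amp 0.001815791015450692
collar [ 0.4402 -0.0635  0.014 ] scene [ 0.4438 -0.0668  0.009 ] 56.25
chuck [0.4277 0.064  0.025 ] [0.4272 0.0639 0.03  ] scene [0.4301 0.0628 0.021 ] tri (array([0.42860595, 0.06439469, 0.01932535]), [np.float64(0.00040404595948061395), np.float64(0.0004040459594806611)])
nut tri (array([0.44673959, 0.19033147, 0.00831523]), [np.float64(0.00035914602445872933), np.float64(0.000359146024458705)]) collar tri (array([ 0.44126275, -0.06374077,  0.0057655 ]), [np.float64(0.0002873311567475268), np.float64(0.0002873311567476171)])
bush [307.64575589 173.86224055] 16.8125 [338.83494234 202.08006503] 19.421875 [0.634  0.0237 0.136 ] [0.6378 0.0202 0.136 ] (array([0.63531703, 0.02400517, 0.1326108 ]), [np.float64(0.0006414420269616759), np.float64(0.0006414420269615291)])
((307.6492614746094, 173.8619842529297), (4.475059509277344, 4.825525283813477), 135.34226989746094) ((338.82635498046875, 202.074462890625), (3.5981688499450684, 6.9086384773254395), 89.1284408569336)
base [[0.6789, -0.0582, 0.012], [0.5572, -0.02, 0.012], [0.62, 0.1773, 0.012]] [0.12752777 0.20704274]
dish [[0.5989, 0.3945, 0.03], [0.5796, 0.2648, 0.03], [0.3885, 0.2935, 0.03], [0.4066, 0.4229, 0.03]] [0.13106573 0.19318723 0.13058559]
spindle top (array([ 0.51978269, -0.335219  ,  0.17221492]), [np.float64(0.0010390731594639103), np.float64(0.0010390731594637679)])
plane175 [ 0.51853488 -0.33527526  0.175     ] [ 0.52268782 -0.33700918  0.175     ]
rack [ 0.5924 -0.2754  0.055 ]
rack [ 0.6151 -0.3352  0.055 ]
rack [ 0.4682 -0.3772  0.055 ]
rack [ 0.4521 -0.317   0.055 ]
```

```bash
cat > go.py <<'E'
import sys, numpy as np
from scipy.spatial.transform import Rotation as R
from rig import status
# usage: go.py x y ztip yaw_deg  -> rotation units; then tool-frame shifts (after that rotation), units of rows
o=status.get_obs(); r=R.from_quat(o['tool_rot']); M=r.as_matrix(); p=np.array(o['position'])
yaw=np.degrees(np.arctan2(M[1,0],M[0,0])); tip=p+M[:,2]*.182
print('t',round(o['time'],2),'tip',tip.round(4),'yaw',yaw.round(2),'tilt',np.degrees(M[:2,2]).round(2),'F',np.round(o['ft_force'],1),'w',round(o['grip_width'],4),'q',np.round(o['q'],2))
if len(sys.argv)>1:
    x,y,z,w=map(float,sys.argv[1:5]); d=(w-yaw+180)%360-180
    a=np.radians(yaw+d); D=np.array([x,y,z])-tip
    print('rz units',round(-d/8,2),'| then dx,dy,dz units', np.round([(D[0]*np.cos(a)+D[1]*np.sin(a))/.025,(D[0]*np.sin(a)-D[1]*np.cos(a))/.025,-D[2]/.025],3))
E
python3 go.py .4415 -.065 .08 -80; python3 go.py .4415 -.065 .08 -60
python3 - <<'E'
from h import *
T=load('top')
for n,(u,v) in dict(red1=(282.2,220.5),red2=(281.2,250.5),green=(298.3,255.9),boltend=(370,238),bolthead=(361,229)).items(): print(n,plane(T,u,v,.025).round(3))
E
```

```text
t 0.1 tip [ 0.1375 -0.609   0.2219] yaw -77.29 tilt [-0.    0.11] F [0.2 0.4 0.1] w 0.0868 q [-1.53  0.53  1.43  0.    1.18 -0.18]
rz units 0.34 | then dx,dy,dz units [-19.318 -15.754   5.674]
t 0.1 tip [ 0.1375 -0.609   0.2219] yaw -77.29 tilt [-0.    0.11] F [0.2 0.4 0.1] w 0.0868 q [-1.53  0.53  1.43  0.    1.18 -0.18]
rz units -2.16 | then dx,dy,dz units [-12.765 -21.411   5.674]
red1 [0.485 0.122 0.025]
red2 [0.375 0.127 0.025]
green [0.354 0.065 0.025]
boltend [ 0.413 -0.2    0.025]
bolthead [ 0.447 -0.168  0.025]
```

step_arm --pt "-0.2 -0.5 -0.4 0 0 0 0.34" --pt "-0.2 -0.9 -0.8 0 0 0 0" --pt "-0.2 -1 -0.8 0 0 0 0" --pt "-0.2 -1 -0.8 0 0 0 0" --pt "-0.2 -1 -0.8 0 0 0 0" --pt "-0.2 -1 -0.8 0 0 0 0" --pt "-0.2 -1 -0.8 0.2 0 0 0" --pt "-0.2 -1 -0.8 0.3 0 0 0" --pt "-0.2 -1 -0.8 0.3 0 0 0" --pt "-0.2 -1 -0.8 0.3 0 0 0" --squeeze 30

```text
time: 1.1
position: [0.2836, -0.3436, 0.3769]
tool_rot: [0.766, -0.643, -0.0, -0.0]
ft_force: [0.4, -0.1, -0.2]
grip_width: 0.0522
```

step_arm --pt "-0.2 -1 -0.8 0.5 0 0 0" --pt "-0.2 -1 -0.8 0.5 0 0 0" --pt "-0.2 -1 -0.8 0.5 0 0 0" --pt "-0.2 -1 -0.8 0.5 0 0 0" --pt "-0.2 -1 -0.8 0.5 0 0 0" --pt "-0.2 -1 -0.8 0.5 0 0 0" --pt "-0.2 -1 -0.8 0.5 0 0 0" --pt "-0.2 -1 -0.8 0.5 0 0 0" --pt "-0.2 -1 -0.8 0.5 0 0 0" --pt "-0.2 -0.9 -0.95 0.274 0 0 0"

```text
time: 2.1
position: [0.4408, -0.0643, 0.2568]
tool_rot: [0.766, -0.643, -0.001, 0.0]
ft_force: [-0.0, 0.3, -0.2]
grip_width: 0.0523
```

```bash
python3 go.py .4415 -.065 .003 -80
```

```text
t 2.1 tip [ 0.4402 -0.0641  0.0748] yaw -80.01 tilt [-0.17  0.07] F [-0.   0.3 -0.2] w 0.0523 q [-0.4   0.56  2.   -0.    0.58  1.  ]
rz units -0.0 | then dx,dy,dz units [ 0.045 -0.044  2.871]
```

step_arm --pt "-0.2 0.045 -0.04 0.7 0 0 0" --pt "-0.2 0 0 0.8 0 0 0" --pt "-0.2 0 0 0.8 0 0 0" --pt "-0.2 0 0 0.4 0 0 0" --pt "-0.2 0 0 0.15 0 0 0" --pt "-0.2 0 0 0 0 0 0" --pt "0.6 0 0 0 0 0 0" --pt "0.6 0 0 0 0 0 0" --pt "0.6 0 0 0 0 0 0" --pt "0.6 0 0 0 0 0 0"

```text
time: 3.1
position: [0.4421, -0.0667, 0.1871]
tool_rot: [0.766, -0.643, 0.0, -0.0]
ft_force: [0.4, -0.5, 2.7]
grip_width: 0.0283
```

```bash
python3 go.py .445 .351 .1 -80; python3 - <<'E'
import numpy as np
c=np.array([.4934,.3439]);ex=np.array([.1923,-.0284]);ex/=np.linalg.norm(ex)
print([(c+ex*a).round(4) for a in(-.052,0,.052)])
E
```

```text
t 3.1 tip [ 0.4422 -0.0668  0.0051] yaw -80.02 tilt [ 0.03 -0.01] F [ 0.4 -0.5  2.7] w 0.0283 q [-0.4   0.72  2.03  0.    0.39  1.  ]
rz units -0.0 | then dx,dy,dz units [-16.437  -3.013  -3.795]
[array([0.442 , 0.3515]), array([0.4934, 0.3439]), array([0.5448, 0.3363])]
```

step_arm --pt "0.6 0 0 -0.4 0 0 0" --pt "0.6 0 0 -0.8 0 0 0" --pt "0.6 0 0 -1 0 0 0" --pt "0.6 -0.4 0 -1 0 0 0" --pt "0.6 -0.8 -0.1 -0.6 0 0 0" --pt "0.6 -1 -0.2 0 0 0 0" --pt "0.6 -1 -0.2 0 0 0 0" --pt "0.6 -1 -0.2 0 0 0 0" --pt "0.6 -1 -0.2 0 0 0 0" --pt "0.6 -1 -0.2 0 0 0 0"

```text
time: 4.1
position: [0.442, 0.0917, 0.2824]
tool_rot: [0.766, -0.643, 0.0, -0.0]
ft_force: [-0.2, -0.1, 0.2]
grip_width: 0.0286
```

step_arm --pt "0.6 -1 -0.2 0 0 0 0" --pt "0.6 -1 -0.2 0 0 0 0" --pt "0.6 -1 -0.2 0 0 0 0" --pt "0.6 -1 -0.2 0 0 0 0" --pt "0.6 -1 -0.2 0 0 0 0" --pt "0.6 -1 -0.2 0 0 0 0" --pt "0.6 -1 -0.2 0 0 0 0" --pt "0.6 -1 -0.2 0 0 0 0" --pt "0.6 -1 -0.2 0 0 0 0" --pt "0.6 -0.4 0 0 0 0 0"

```text
time: 5.1
position: [0.4458, 0.3317, 0.2824]
tool_rot: [0.767, -0.642, 0.0, -0.001]
ft_force: [0.0, 0.5, -0.8]
grip_width: 0.0281
```

```bash
python3 go.py .442 .3515 .008 -80;  python3 - <<'E'
from rig import eyes
import cv2,numpy as np
p,d=eyes.camera("scene"); cv2.imwrite("pics/s1.png",cv2.resize(p[100:260,220:430],None,fx=3.5,fy=3.5)[:,:,::-1])
E
```

```text
t 5.1 tip [0.4462 0.3319 0.1004] yaw -79.9 tilt [0.11 0.07] F [ 0.   0.5 -0.8] w 0.0281 q [0.44 0.61 1.71 0.   0.82 1.83]
rz units 0.01 | then dx,dy,dz units [-0.8    0.028  3.697]
```

View pics/s1.png

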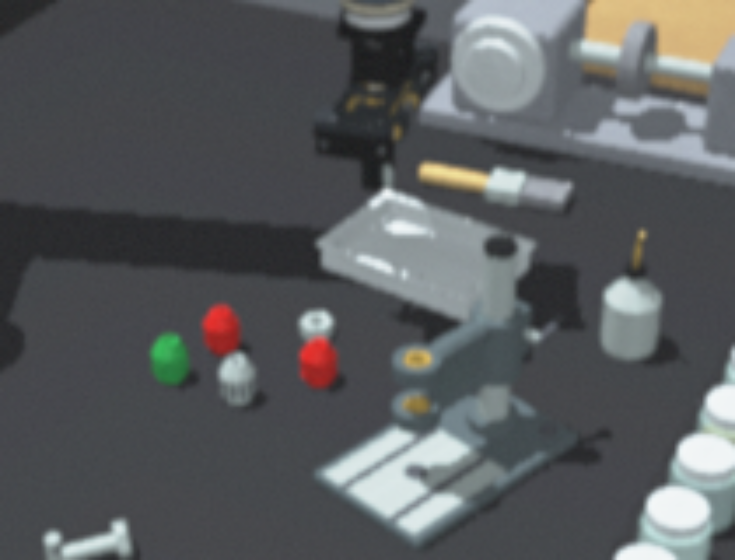

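Collar is in the gripper, at the upper left of the view above the dish edge. Next I lower it into the dish.

step_arm --pt "0.6 -0.5 0.03 0 0 0 0" --pt "0.6 -0.3 0 0.3 0 0 0" --pt "0.6 0 0 0.8 0 0 0" --pt "0.6 0 0 1 0 0 0" --pt "0.6 0 0 0.9 0 0 0" --pt "0.6 0 0 0.4 0 0 0" --pt "0.6 0 0 0.2 0 0 0" --pt "0.6 0 0 0 0 0 0" --pt "0.1 0 0 0 0 0 0" --pt "0.0 0 0 0 0 0 0"

```text
time: 6.15
position: [0.4421, 0.3496, 0.1927]
tool_rot: [0.766, -0.643, 0.0, -0.001]
ft_force: [0.3, 0.1, -0.1]
grip_width: 0.0374
```

step_arm --pt "0.0 0 0 0 0 0 0" --pt "0.0 0 0 -0.4 0 0 0" --pt "0.0 0 0 -1 0 0 0" --pt "0.0 0 0 -1 0 0 0" --pt "-0.2 0.4 0 -0.9 0 0 0" --pt "-0.2 0.8 0 -0.4 0 0 0" --pt "-0.2 1 0 0 0 0 0" --pt "-0.2 1 0 0 0 0 0" --pt "-0.2 1 0 0 0 0 0" --pt "-0.2 1 0 0 0 0 0"

```text
time: 7.15
position: [0.4642, 0.2206, 0.2853]
tool_rot: [0.766, -0.643, 0.0, -0.001]
ft_force: [0.8, 0.2, 1.0]
grip_width: 0.0521
```

```bash
python3 go.py .4288 .0637 .07 -80;  python3 - <<'E'
from rig import eyes
import cv2,numpy as np
p,d=eyes.camera("scene"); cv2.imwrite("pics/s2.png",cv2.resize(p[140:260,240:400],None,fx=5,fy=5)[:,:,::-1])
E
```

```text
t 7.15 tip [0.4645 0.2206 0.1033] yaw -79.99 tilt [0.09 0.02] F [0.8 0.2 1. ] w 0.0521 q [ 0.23  0.56  1.82 -0.    0.76  1.62]
rz units 0.0 | then dx,dy,dz units [5.934 2.497 1.331]
```

View pics/s2.png

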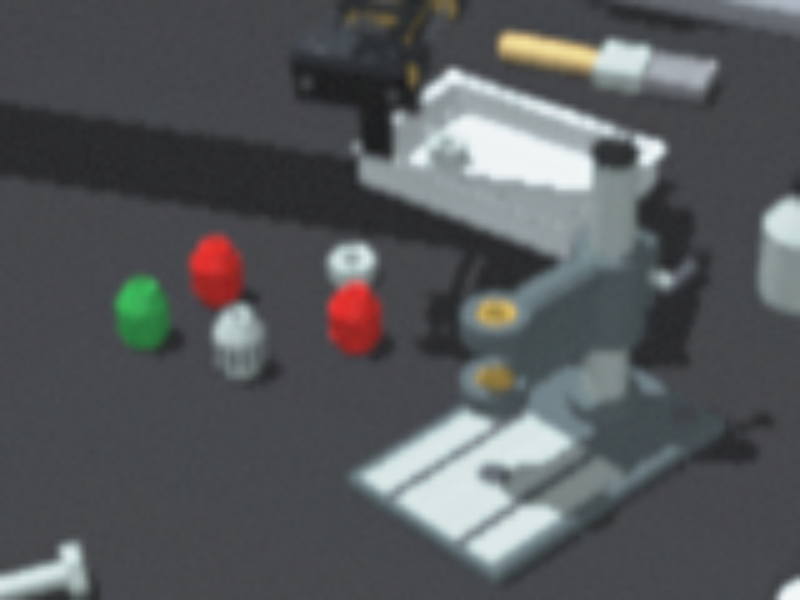

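Collar is in the dish at (450,152), and everything else is unmoved. Next is the chuck.

step_arm --pt "-0.3 1 0.4 0 0 0 0" --pt "-0.3 1 0.4 0 0 0 0" --pt "-0.3 1 0.4 0 0 0 0" --pt "-0.3 1 0.4 0 0 0 0" --pt "-0.3 1 0.4 0 0 0 0" --pt "-0.3 0.6 0.4 0.2 0 0 0" --pt "-0.3 0.334 0.1 0.4 0 0 0" --pt "-0.3 0 0 0.5 0 0 0" --pt "-0.3 0 0 0.5 0 0 0" --pt "-0.3 0 0 0 0 0 0"

```text
time: 8.2
position: [0.4282, 0.0645, 0.2439]
tool_rot: [0.766, -0.643, -0.001, 0.0]
ft_force: [0.1, 0.0, 0.6]
grip_width: 0.0563
```

```bash
python3 go.py .4288 .0637 .004 -80
```

```text
t 8.2 tip [0.428  0.0645 0.0619] yaw -80.03 tilt [-0.08  0.01] F [0.1 0.  0.6] w 0.0563 q [-0.11  0.59  2.04  0.    0.52  1.29]
rz units -0.0 | then dx,dy,dz units [ 0.039 -0.026  2.314]
```

step_arm --pt "-0.3 0 0 0.5 0 0 0" --pt "-0.3 0 0 0.8 0 0 0" --pt "-0.3 0 0 0.6 0 0 0" --pt "-0.3 0 0 0.35 0 0 0" --pt "-0.3 0 0 0 0 0 0" --pt "0.5 0 0 0 0 0 0" --pt "0.5 0 0 0 0 0 0" --pt "0.5 0 0 0 0 0 0" --pt "0.5 0 0 -0.3 0 0 0" --pt "0.5 0 0 -0.7 0 0 0"

```text
time: 9.2
position: [0.428, 0.0645, 0.2129]
tool_rot: [0.766, -0.643, -0.001, 0.001]
ft_force: [-0.1, -0.6, -1.9]
grip_width: 0.0332
```

```bash
python3 go.py .5448 .3363 .1 -90
```

```text
t 9.2 tip [0.4276 0.0645 0.0309] yaw -80.02 tilt [-0.14  0.02] F [-0.1 -0.6 -1.9] w 0.0332 q [-0.11  0.66  2.05  0.    0.43  1.29]
rz units 1.25 | then dx,dy,dz units [-10.871  -4.689  -2.765]
```

step_arm --pt "0.5 0 0 -1 0 0 0.6" --pt "0.5 0 0 -1 0 0 0.65" --pt "0.5 -0.8 -0.3 -0.8 0 0 0" --pt "0.5 -1 -0.45 0 0 0 0" --pt "0.5 -1 -0.45 0 0 0 0" --pt "0.5 -1 -0.45 0 0 0 0" --pt "0.5 -1 -0.45 0 0 0 0" --pt "0.5 -1 -0.45 0 0 0 0" --pt "0.5 -1 -0.45 0 0 0 0" --pt "0.5 -1 -0.45 0 0 0 0"

```text
time: 10.2
position: [0.5144, 0.2605, 0.2833]
tool_rot: [-0.707, 0.707, 0.0, -0.0]
ft_force: [0.2, -0.4, -0.9]
grip_width: 0.0329
```

step_arm --pt "0.5 -1 -0.45 0 0 0 0" --pt "0.5 -1 -0.45 0 0 0 0" --pt "0.5 -0.75 -0.3 0 0 0 0" --pt "0.5 -0.32 -0.04 0.3 0 0 0" --pt "0.5 0 0 0.8 0 0 0" --pt "0.5 0 0 1 0 0 0" --pt "0.5 0 0 0.8 0 0 0" --pt "0.5 0 0 0.5 0 0 0" --pt "0.5 0 0 0.15 0 0 0" --pt "0.5 0 0 0 0 0 0"

```text
time: 11.2
position: [0.5444, 0.335, 0.1952]
tool_rot: [0.707, -0.707, -0.001, 0.003]
ft_force: [-4.3, -3.1, 7.4]
grip_width: 0.0326
```

```bash
python3 go.py .5448 .3363 .009 -90
```

```text
t 11.2 tip [0.5436 0.3345 0.0132] yaw -90.0 tilt [-0.26 -0.17] F [-4.3 -3.1  7.4] w 0.0326 q [ 0.38  0.82  1.53 -0.    0.8   1.95]
rz units 0.0 | then dx,dy,dz units [-0.073 -0.047  0.17 ]
```

step_arm --pt "0.1 0 0 0 0 0 0" --pt "-0.15 0 0 0 0 0 0" --pt "-0.15 0 0 0 0 0 0" --pt "-0.15 0 0 -0.5 0 0 0" --pt "-0.15 0 0 -1 0 0 0" --pt "-0.15 0 0 -1 0 0 0" --pt "-0.15 0 0 -1 0 0 0" --pt "-0.15 0.5 0.5 -0.2 0 0 0" --pt "-0.15 1 0.6 0 0 0 0" --pt "-0.15 1 0.6 0 0 0 0"

```text
time: 12.2
position: [0.5029, 0.2735, 0.2881]
tool_rot: [0.707, -0.707, 0.001, -0.001]
ft_force: [-0.2, -0.5, -0.3]
grip_width: 0.0501
```

```bash
python3 go.py .4467 .19 .06 -60;  python3 - <<'E'
from rig import eyes
import cv2,numpy as np
p,d=eyes.camera("scene"); cv2.imwrite("pics/s3.png",cv2.resize(p[140:260,240:400],None,fx=5,fy=5)[:,:,::-1])
E
```

```text
t 12.2 tip [0.5034 0.2737 0.1061] yaw -89.94 tilt [0.16 0.05] F [-0.2 -0.5 -0.3] w 0.0501 q [ 0.3   0.62  1.67 -0.    0.85  1.87]
rz units -3.74 | then dx,dy,dz units [1.765 3.637 1.844]
```

View pics/s3.png

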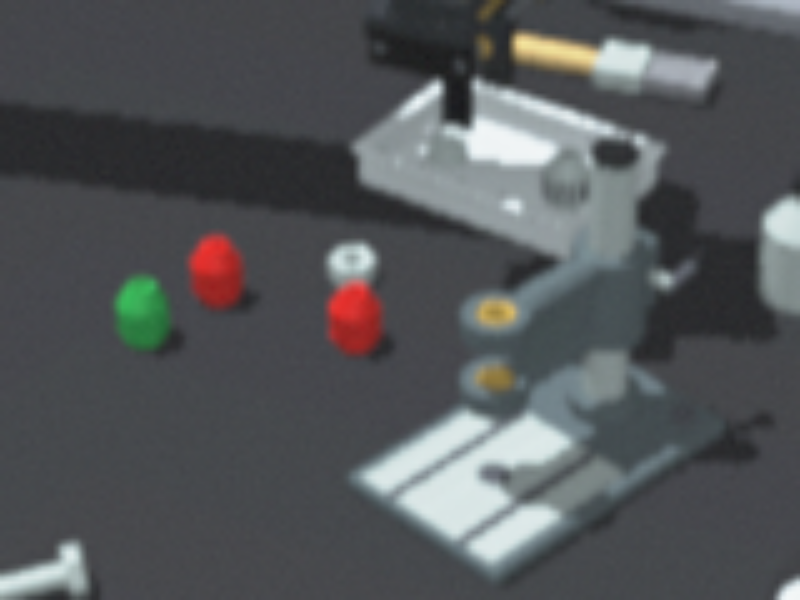

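Chuck stands in the dish at (568,180). The nut is at (352,265), and I'll grip it across its flats at yaw -60°.

step_arm --pt "-0.1 0 0 0 0 0 -1" --pt "-0.1 0 0 0 0 0 -1" --pt "-0.1 0 0 0 0 0 -1" --pt "-0.1 0 0 0 0 0 -0.74" --pt "-0.1 0.4 0.8 0.1 0 0 0" --pt "-0.1 0.5 1 0.3 0 0 0" --pt "-0.1 0.5 1 0.5 0 0 0" --pt "-0.1 0.365 0.837 0.6 0 0 0" --pt "-0.1 0 0 0.35 0 0 0" --pt "-0.1 0 0 0 0 0 0"

```text
time: 13.25
position: [0.4469, 0.1902, 0.24]
tool_rot: [0.865, -0.501, -0.0, -0.0]
ft_force: [0.0, 0.3, -0.1]
grip_width: 0.0477
```

```bash
python3 go.py .4467 .19 .003 -60
```

```text
t 13.25 tip [0.4468 0.1902 0.058 ] yaw -60.15 tilt [-0.01  0.01] F [ 0.   0.3 -0.1] w 0.0477 q [0.17 0.63 1.91 0.   0.6  1.22]
rz units -0.02 | then dx,dy,dz units [0.004 0.008 2.202]
```

step_arm --pt "-0.1 0 0 0.5 0 0 0" --pt "-0.1 0 0 0.7 0 0 0" --pt "-0.1 0 0 0.6 0 0 0" --pt "-0.1 0 0 0.3 0 0 0" --pt "-0.1 0 0 0.1 0 0 0" --pt "0.7 0 0 0 0 0 0" --pt "0.7 0 0 0 0 0 0" --pt "0.7 0 0 0 0 0 0" --pt "0.7 0 0 -0.3 0 0 0" --pt "0.7 0 0 -0.7 0 0 0"

```text
time: 14.25
position: [0.446, 0.19, 0.2104]
tool_rot: [0.866, -0.501, -0.001, 0.001]
ft_force: [0.1, -0.1, 0.1]
grip_width: 0.0286
```

```bash
python3 go.py .4934 .3439 .1 -92
```

```text
t 14.25 tip [0.4455 0.1899 0.0284] yaw -60.1 tilt [-0.14 -0.02] F [ 0.1 -0.1  0.1] w 0.0286 q [0.17 0.69 1.93 0.   0.53 1.22]
rz units 3.99 | then dx,dy,dz units [-6.222 -1.699 -2.865]
```

step_arm --pt "0.7 0 0 -1 0 0 1" --pt "0.7 0 0 -1 0 0 1" --pt "0.7 0 0 -0.8 0 0 1" --pt "0.7 0 0 0 0 0 1" --pt "0.7 -0.8 -0.2 0 0 0 0" --pt "0.7 -1 -0.3 0 0 0 0" --pt "0.7 -1 -0.3 0 0 0 0" --pt "0.7 -1 -0.3 0 0 0 0" --pt "0.7 -1 -0.3 0 0 0 0" --pt "0.7 -1 -0.3 0 0 0 0"

```text
time: 15.25
position: [0.4941, 0.3344, 0.2812]
tool_rot: [-0.694, 0.72, -0.0, 0.0]
ft_force: [-0.2, 0.1, -0.8]
grip_width: 0.0286
```

step_arm --pt "0.7 -0.42 0 0 0 0 0" --pt "0.7 0 0 0.4 0 0 0" --pt "0.7 0 0 0.9 0 0 0" --pt "0.7 0 0 1 0 0 0" --pt "0.7 0 0 0.7 0 0 0" --pt "0.7 0 0 0.35 0 0 0" --pt "0.7 0 0 0.15 0 0 0" --pt "0.1 0 0 0 0 0 0" --pt "0.1 0 0 0 0 0 0" --pt "0.0 0 0 0 0 0 0"

```text
time: 16.25
position: [0.4949, 0.3441, 0.1939]
tool_rot: [-0.694, 0.72, -0.0, 0.001]
ft_force: [-0.5, 0.4, -0.1]
grip_width: 0.0402
```

```bash
python3 go.py .52 -.336 .24 -17.7
```

```text
t 16.25 tip [0.4952 0.3442 0.0119] yaw -92.09 tilt [0.11 0.05] F [-0.5  0.4 -0.1] w 0.0402 q [ 0.42  0.79  1.63 -0.    0.72  2.03]
rz units -9.3 | then dx,dy,dz units [ 9.217 25.62  -9.122]
```

step_arm --pt "0.0 0 0 -0.4 0 0 0" --pt "0.0 0 0 -1 0 0 0" --pt "0.0 0 0 -1 0 0 0" --pt "0.0 0 0 -1 0 0 -0.8" --pt "0.0 0 0 -1 0 0 -1" --pt "0.0 0 0 -1 0 0 -1" --pt "0.0 0 0 -1 0 0 -1" --pt "0.0 0 0 -1 0 0 -1" --pt "0.0 0 0 -1 0 0 -1" --pt "0.0 0 0 -0.72 0 0 -1"

```text
time: 17.25
position: [0.4942, 0.344, 0.4242]
tool_rot: [0.947, -0.32, 0.001, -0.001]
ft_force: [1.2, 0.2, -0.2]
grip_width: 0.0431
```

step_arm --pt "0.0 0 0 0 0 0 -1" --pt "0.0 0 0.4 0 0 0 -1" --pt "0.0 0.2 0.8 0 0 0 -0.5" --pt "0.0 0.35 1 0 0 0 0" --pt "0.0 0.35 1 0 0 0 0" --pt "0.0 0.35 1 0 0 0 0" --pt "0.0 0.35 1 0 0 0 0" --pt "0.0 0.35 1 0 0 0 0" --pt "0.0 0.35 1 0 0 0 0" --pt "0.0 0.35 1 0 0 0 0"

```text
time: 18.25
position: [0.4915, 0.1286, 0.4221]
tool_rot: [0.988, -0.154, 0.001, -0.0]
ft_force: [-0.3, 0.4, -0.5]
grip_width: 0.0435
```

```bash
python3 go.py .52 -.336 .24 -17.7;  python3 - <<'E'
from rig import eyes
import cv2,numpy as np
for n in("scene","top"):
    p,d=eyes.camera(n); np.savez(f"{n}1.npz",p=p,d=d,**eyes.camera_info(n))
    b=(240,140,400,260) if n=="scene" else (185,140,345,260)
    cv2.imwrite(f"pics/{n}4.png",cv2.resize(p[b[1]:b[3],b[0]:b[2]],None,fx=5,fy=5,interpolation=cv2.INTER_CUBIC)[:,:,::-1])
    b=(190,210,350,330) if n=="scene" else (345,160,465,250)
    cv2.imwrite(f"pics/{n}5.png",cv2.resize(p[b[1]:b[3],b[0]:b[2]],None,fx=5,fy=5,interpolation=cv2.INTER_CUBIC)[:,:,::-1])
E
```

```text
t 18.25 tip [0.4918 0.1286 0.2401] yaw -17.67 tilt [0.1 0. ] F [-0.3  0.4 -0.5] w 0.0435 q [ 0.04  0.35  1.7  -0.    1.09  0.34]
rz units 0.0 | then dx,dy,dz units [6.724e+00 1.736e+01 5.000e-03]
```

View pics/scene4.png

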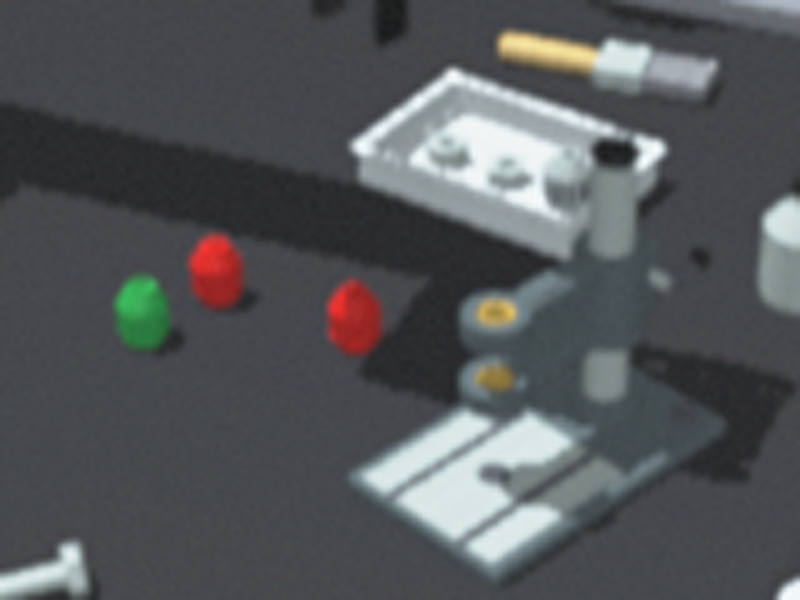

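View pics/scene5.png

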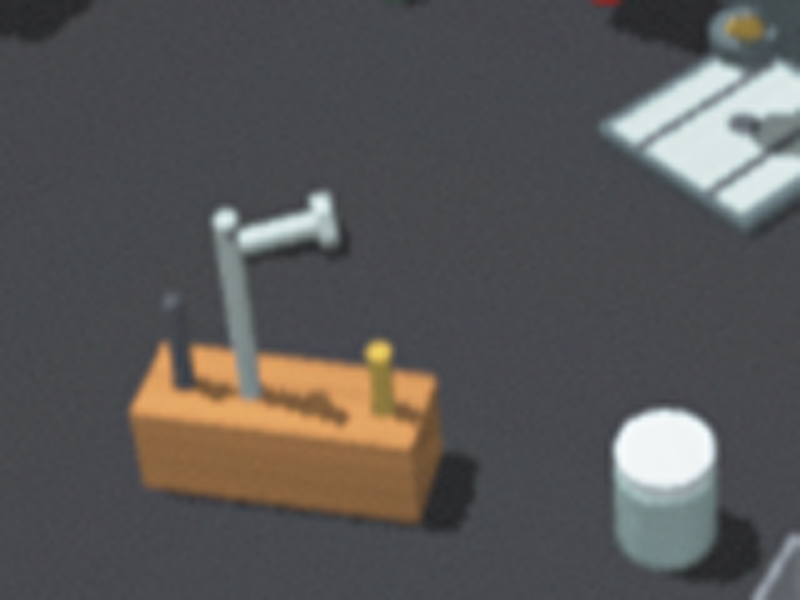

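View pics/top5.png

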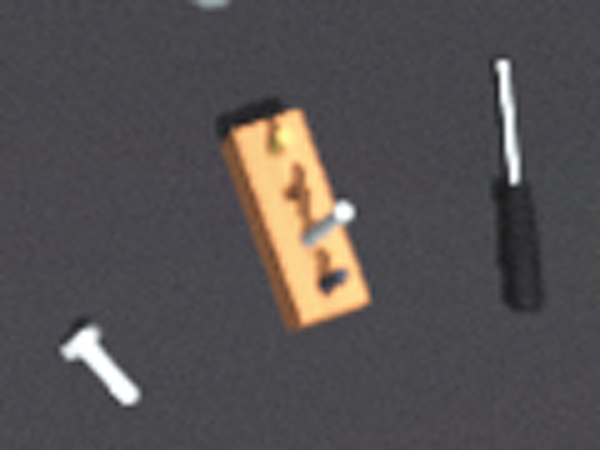

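View pics/top4.png

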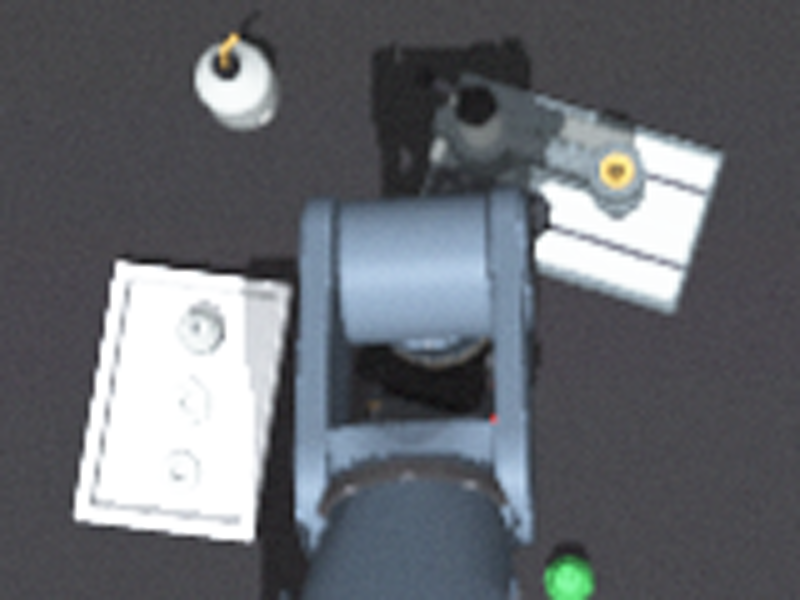

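All three fittings lie in the dish: in the top crop, chuck (200,327), nut (193,398), collar (182,466). The spindle top is at (343,213) in the top crop and (226,218) in the scene crop. I'll refine its position.

```bash
python3 - <<'E'
from h import *
T=load('top',1);S=load('scene',1)
F=8
def blob(c,box,fn):
    im=cv2.resize(c['p'][box[1]:box[3],box[0]:box[2]],None,fx=F,fy=F,interpolation=cv2.INTER_CUBIC)
    m=fn(im).astype(np.uint8); cs,_=cv2.findContours(m,cv2.RETR_EXTERNAL,cv2.CHAIN_APPROX_NONE);k=max(cs,key=cv2.contourArea);M=cv2.moments(k)
    return (np.array([M['m10'],M['m01']])/M['m00']+.5)/F-.5+box[:2],cv2.contourArea(k)/64
g=lambda t:lambda im:cv2.cvtColor(im,cv2.COLOR_RGB2GRAY)>t
for t in(170,190,200): print('top end T',t,blob(T,(408,196,419,208),g(t)),'S',blob(S,(228,248,241,258),g(t)))
a,_=blob(T,(408,196,419,208),g(200)); b,_=blob(S,(228,248,241,258),g(200))
pa,pb=plane(T,*a,.175),plane(S,*b,.175); print(pa,pb,(pa+pb)/2,tri([T,S],[a,b]))
ma,mb=plane(T,406,207.6,.055),plane(S,239.4,288.9,.055);print('mouth',ma,mb)
# bar & drift tops from pixels
for nm,z,ut,us in(('drift',.115,(345+338/5-.4,160+274/5-.4),(190+172/5-.4,210+299/5-.4)),('bar',.095,(345+286/5-.4,160+135/5-.4),(190+378/5-.4,210+350/5-.4))): print(nm,plane(T,*ut,z),plane(S,*us,z))
E
```

```text
top end T 170 (array([410.68955897, 202.04627533]), 47.4296875) S (array([234.47180845, 253.52591828]), 10.8828125)
top end T 190 (array([410.471153  , 200.46751839]), 29.734375) S (array([234.47316565, 253.47444246]), 7.6484375)
top end T 200 (array([408.73585516, 199.44928063]), 16.109375) S (array([234.47126344, 253.44389785]), 6.0546875)
[ 0.52773671 -0.3198255   0.175     ] [ 0.52205145 -0.33750566  0.175     ] [ 0.52489408 -0.32866558  0.175     ] (array([ 0.52289834, -0.32639537,  0.16807585]), [np.float64(0.007885176710285024), np.float64(0.007885176710285017)])
mouth [ 0.51791307 -0.33325445  0.055     ] [ 0.52339826 -0.34087112  0.055     ]
drift [ 0.48411081 -0.34154834  0.115     ] [ 0.48815567 -0.34723803  0.115     ]
bar [ 0.58872736 -0.31436816  0.095     ] [ 0.58988229 -0.31478022  0.095     ]
```

step_arm --pt "0.0 0.4 1 0 0 0 0" --pt "0.0 0.4 1 0 0 0 0" --pt "0.0 0.4 1 0 0 0 0" --pt "0.0 0.4 1 0 0 0 0" --pt "0.0 0.4 1 0 0 0 0" --pt "0.0 0.4 1 0 0 0 0" --pt "0.0 0.4 1 0 0 0 0" --pt "0.0 0.4 1 0 0 0 0" --pt "0.0 0.4 1 0 0 0 0" --pt "0.0 0.4 1 0 0 0 0"

```text
time: 19.35
position: [0.5114, -0.1392, 0.4218]
tool_rot: [0.988, -0.154, 0.001, -0.0]
ft_force: [-0.6, -0.1, -0.5]
grip_width: 0.0435
```

step_arm --pt "0.0 0.4 1 0 0 0 0" --pt "0.0 0.4 1 0 0 0 0" --pt "0.0 0.4 1 0 0 0 0" --pt "0.0 0.4 1 0 0 0 0" --pt "0.0 0.4 1 0 0 0 0" --pt "0.0 0.4 1 0 0 0 0" --pt "0.0 0.25 0.9 0 0 0 0" --pt "0.0 0.1 0.45 0 0 0 0" --pt "0.0 0 0 0 0 0 0" --pt "0.0 0 0 0 0 0 0"

```text
time: 20.35
position: [0.5209, -0.3339, 0.421]
tool_rot: [0.988, -0.154, -0.0, -0.001]
ft_force: [0.2, -0.1, -0.1]
grip_width: 0.0434
```

```bash
python3 go.py .5204 -.3355 .125 -17.7
```

```text
t 20.35 tip [ 0.5209 -0.3337  0.239 ] yaw -17.68 tilt [-0.01  0.07] F [ 0.2 -0.1 -0.1] w 0.0434 q [-0.75  0.5   1.43  0.    1.21 -0.44]
rz units 0.0 | then dx,dy,dz units [3.000e-03 7.400e-02 4.561e+00]
```

step_arm --pt "0.0 0 0.07 0.5 0 0 0" --pt "0.0 0 0 1 0 0 0" --pt "0.0 0 0 1 0 0 0" --pt "0.0 0 0 1 0 0 0" --pt "0.0 0 0 0.7 0 0 0" --pt "0.0 0 0 0.36 0 0 0" --pt "0.0 0 0 0 0 0 0" --pt "0.5 0 0 0 0 0 0" --pt "0.7 0 0 0 0 0 0" --pt "0.95 0 0 0 0 0 0" --squeeze 40

```text
time: 21.35
position: [0.5207, -0.3368, 0.308]
tool_rot: [0.988, -0.154, 0.001, 0.001]
ft_force: [-0.1, 0.3, -0.5]
grip_width: 0.0268
```

step_arm --pt "0.95 0 0 0 0 0 0" --pt "0.95 0 0 0 0 0 0" --pt "0.95 0 0 -0.2 0 0 0" --pt "0.95 0 0 -0.4 0 0 0" --pt "0.95 0 0 -0.4 0 0 0" --pt "0.95 0 0 0 0 0 0" --pt "0.95 0 0 0 0 0 0" --pt "0.95 0 0 0 0 0 0" --pt "0.95 0 0 0 0 0 0" --pt "0.95 0 0 0 0 0 0"

```text
time: 22.35
position: [0.5205, -0.3367, 0.3316]
tool_rot: [0.988, -0.154, -0.0, -0.0]
ft_force: [0.7, -1.2, -0.6]
grip_width: 0.01
```

```bash
python3 go.py .5204 -.3355 .30 -17.7;  python3 - <<'E'
from rig import eyes
import cv2,numpy as np
p,d=eyes.camera("scene"); cv2.imwrite("pics/s6.png",cv2.resize(p[200:320,170:330],None,fx=5,fy=5,interpolation=cv2.INTER_CUBIC)[:,:,::-1])
E
```

```text
t 22.35 tip [ 0.5205 -0.3366  0.1496] yaw -17.69 tilt [-0.    0.01] F [ 0.7 -1.2 -0.6] w 0.01 q [-0.75  0.61  1.51  0.    1.02 -0.45]
rz units 0.0 | then dx,dy,dz units [-0.016 -0.042 -6.016]
```

View pics/s6.png

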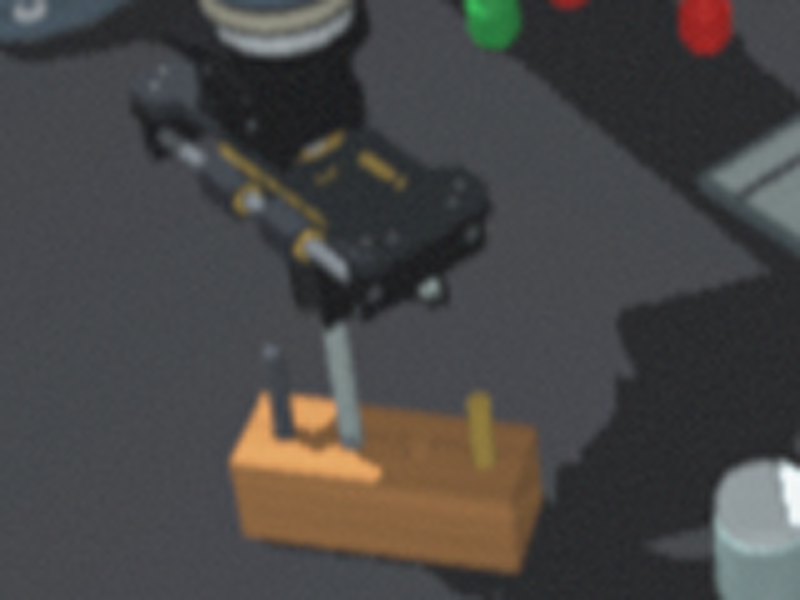

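Spindle is in the fingers, with the rod running from (335,330) into the rack at (350,440). Now I lift it out.

step_arm --pt "0.95 0 0 -0.4 0 0 0" --pt "0.95 0 0 -0.6 0 0 0" --pt "0.95 0 0 -0.8 0 0 0" --pt "0.95 0 0 -0.8 0 0 0" --pt "0.95 0 0 -0.8 0 0 0" --pt "0.95 0 0 -0.8 0 0 0" --pt "0.95 0 0 -0.8 0 0 0" --pt "0.95 0 0 -0.6 0 0 0" --pt "0.95 0 0 -0.4 0 0 0" --pt "0.95 0 0 0 0 0 0"

```text
time: 23.4
position: [0.5206, -0.3367, 0.484]
tool_rot: [0.988, -0.154, 0.002, 0.001]
ft_force: [-0.4, -0.3, -1.9]
grip_width: 0.0103
```

```bash
python3 go.py .6355 .0225 .30 -17.7;  python3 - <<'E'
from rig import eyes
import cv2,numpy as np
p,d=eyes.camera("scene"); np.savez("scene2.npz",p=p,d=d,**eyes.camera_info("scene")); cv2.imwrite("pics/s7.png",cv2.resize(p[180:300,170:330],None,fx=5,fy=5,interpolation=cv2.INTER_CUBIC)[:,:,::-1])
E
```

```text
t 23.4 tip [ 0.5211 -0.3372  0.302 ] yaw -17.69 tilt [ 0.17 -0.15] F [-0.4 -0.3 -1.9] w 0.0103 q [-0.75  0.44  1.35  0.    1.34 -0.45]
rz units 0.0 | then dx,dy,dz units [ -0.016 -15.098   0.081]
```

View pics/s7.png

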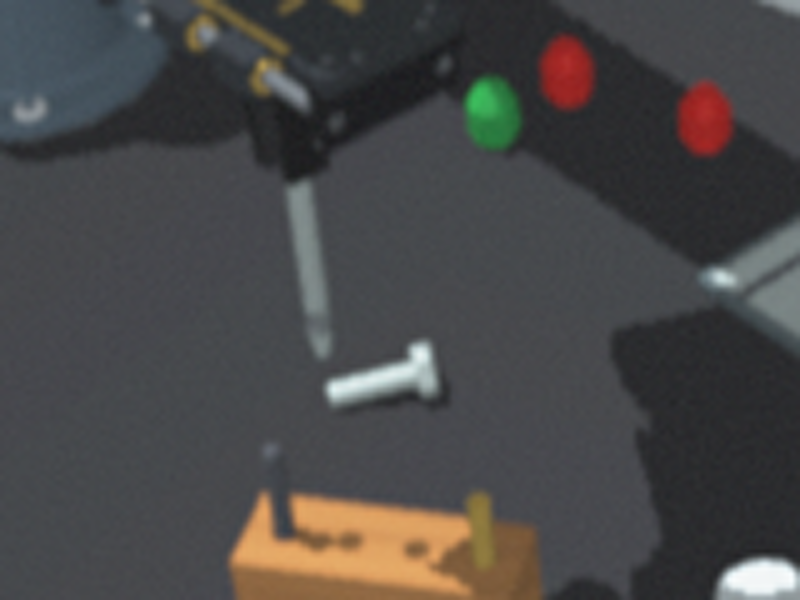

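step_arm --pt "0.95 0 -0.4 0 0 0 0" --pt "0.95 0 -0.8 0 0 0 0" --pt "0.95 0 -1 0 0 0 0" --pt "0.95 0 -1 0 0 0 0" --pt "0.95 0 -1 0 0 0 0" --pt "0.95 0 -1 0 0 0 0" --pt "0.95 0 -1 0 0 0 0" --pt "0.95 0 -1 0 0 0 0" --pt "0.95 0 -1 0 0 0 0" --pt "0.95 0 -1 0 0 0 0"

```text
time: 24.45
position: [0.5903, -0.1157, 0.4805]
tool_rot: [0.988, -0.154, -0.001, -0.001]
ft_force: [0.5, -0.7, -1.1]
grip_width: 0.0105
```

step_arm --pt "0.95 0 -1 0 0 0 0" --pt "0.95 0 -1 0 0 0 0" --pt "0.95 0 -1 0 0 0 0" --pt "0.95 0 -1 0 0 0 0" --pt "0.95 0 -0.8 0 0 0 0" --pt "0.95 0 -0.6 0 0 0 0" --pt "0.95 0 -0.3 0 0 0 0" --pt "0.95 0 -0.1 0.2 0 0 0" --pt "0.95 0 -0.1 0.4 0 0 0" --pt "0.95 0 0 0.2 0 0 0"

```text
time: 25.45
position: [0.6347, 0.0226, 0.4602]
tool_rot: [0.988, -0.154, -0.001, 0.0]
ft_force: [-0.1, -0.1, -1.6]
grip_width: 0.0104
```

```bash
python3 go.py .6355 .0225 .27 -17.7;  python3 - <<'E'
from rig import eyes
import cv2,numpy as np
for n,b in(("scene",(260,110,420,230)),("top",(230,120,390,240))):
    p,d=eyes.camera(n); np.savez(f"{n}3.npz",p=p,d=d,**eyes.camera_info(n)); cv2.imwrite(f"pics/{n}8.png",cv2.resize(p[b[1]:b[3],b[0]:b[2]],None,fx=5,fy=5,interpolation=cv2.INTER_CUBIC)[:,:,::-1])
E
```

```text
t 25.45 tip [0.6343 0.0226 0.2782] yaw -17.73 tilt [-0.15  0.01] F [-0.1 -0.1 -1.6] w 0.0104 q [-0.14  0.49  1.34 -0.    1.32  0.17]
rz units -0.0 | then dx,dy,dz units [ 0.049 -0.011  0.329]
```

View pics/scene8.png

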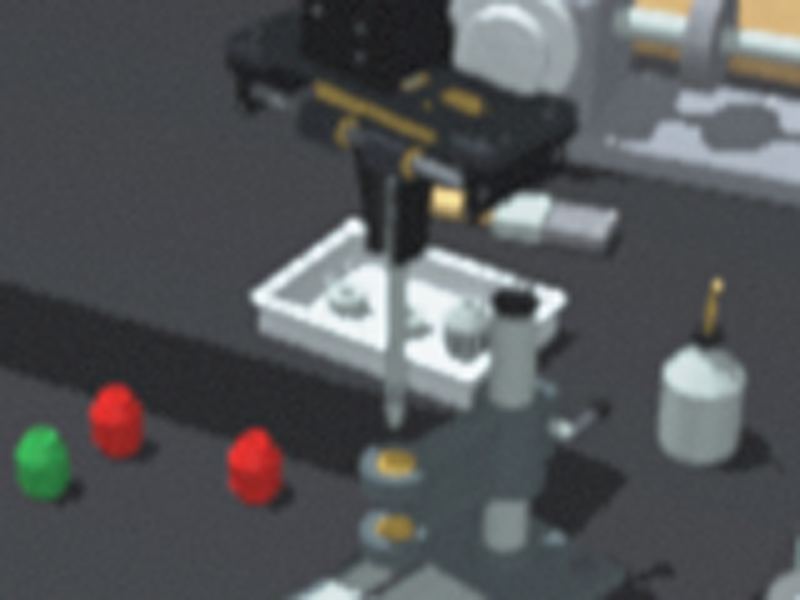

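View pics/top8.png

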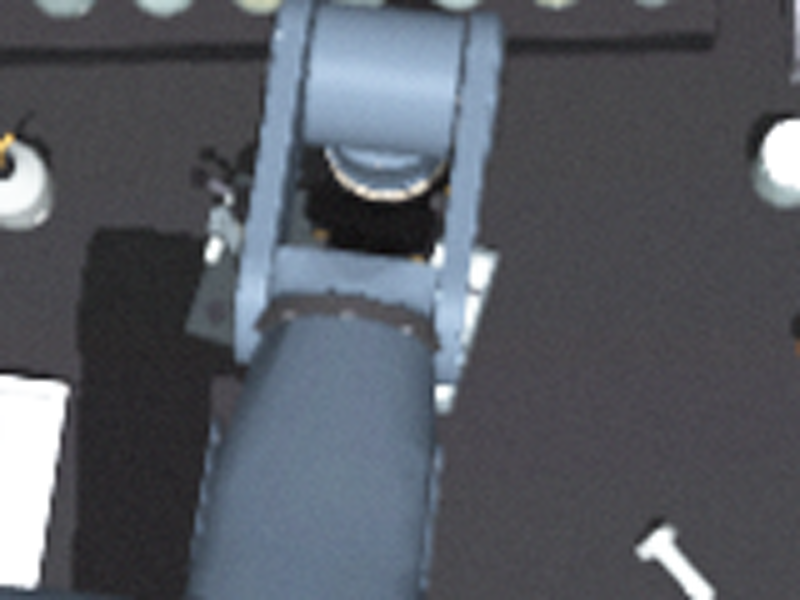

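```bash
cat > nose.py <<'E'
import sys
from h import *
k=int(sys.argv[1]); nz=float(sys.argv[2])
S=load('scene',k); F=8; x0,y0,x1,y1=326,150,352,215
im=cv2.resize(S['p'][y0:y1,x0:x1],None,fx=F,fy=F,interpolation=cv2.INTER_CUBIC).astype(int)
g=cv2.cvtColor(im.clip(0,255).astype(np.uint8),cv2.COLOR_RGB2GRAY).astype(int)
for v in np.arange(172,204,1.0):
    r=int((v-y0+.5)*F-.5); row=g[r]; print(v, ' '.join(f'{row[int((u-x0+.5)*F-.5)]:3d}' for u in np.arange(331,347,1)))
R=plane(S,338.83,202.08,.136)
for u,v in((338.6,195.2),(338.6,195.8)):
    d=plane(S,u,v,nz)-R; a=np.radians(-17.7)
    print('nose-bush scene world',d.round(4),'tool x,y',(d[0]*np.cos(a)+d[1]*np.sin(a)).round(4),(d[0]*np.sin(a)-d[1]*np.cos(a)).round(4))
print('expected nose px if centred', proj(S,np.array([R[0],R[1],nz])))
E
python3 nose.py 3 .163
```

```text
172.0 133 134 154 199 238 242 196 143 133 133 145 182 219 230 239 243
173.0 159 172 209 226 241 243 199 143 134 131 153 188 214 222 236 242
174.0 219 223 238 242 244 244 200 144 132 135 160 192 196 190 214 230
175.0 240 238 243 244 244 245 201 144 134 132 145 162 156 148 161 196
176.0 244 240 243 244 245 245 200 143 133 130 131 135 133 135 156 195
177.0 233 236 243 245 245 247 197 140 133 130 138 155 157 173 212 229
178.0 182 200 225 235 243 247 190 137 130 142 186 218 223 229 241 244
179.0 154 158 171 185 218 229 172 133 132 152 219 243 244 244 245 245
180.0 154 154 151 155 169 174 142 131 131 151 222 245 246 245 245 245
181.0 156 155 155 155 155 149 132 130 130 142 193 230 242 245 245 245
182.0 152 154 156 157 157 153 134 132 131 134 150 180 216 234 239 243
183.0 122 132 141 154 158 153 135 132 134 130 135 153 168 180 195 220
184.0  83  90 111 127 143 149 136 132 132 132 139 150 154 155 159 166
185.0  69  71  80  92 112 124 126 132 131 130 138 152 156 155 154 152
186.0  69  69  71  72  76  91 116 126 126 124 128 147 155 159 156 155
187.0  61  60  62  68  68  80 110 115 116 115 111 
[... 637 characters left out ...]
  47  55  64
197.0  44  44  41  44  44  43  45  46  48  47  44  46  49  59  66  74
198.0  42  43  46  53  53  52  57  61  61  57  56  60  65  69  73  76
199.0  42  50  68  87  79  76  77  81  80  77  73  74  73  73  76  75
200.0  44  66  97 116 111 115 113 108 105 100  93  84  77  73  75  78
201.0  54  88 119 127 132 149 133 122 120 115 109  98  83  76  75  77
202.0  58  99 126 131 148 168 145 129 127 123 117 111  85  75  76  76
203.0  63 103 123 131 148 171 159 152 146 143 139 119  92  79  74  74
nose-bush scene world [ 0.0006 -0.0034  0.027 ] tool x,y 0.0016 0.0031
nose-bush scene world [ 0.0019 -0.0061  0.027 ] tool x,y 0.0036 0.0053
expected nose px if centred [338.92314174 194.54979571]
```

step_arm --pt "0.95 0.04 0 0.2 0 0 0" --pt "0.95 0 0 0.3 0 0 0" --pt "0.95 0 0 0.2 0 0 0" --pt "0.95 0 0 0.1 0 0 0" --pt "0.95 0 0 0 0 0 0" --pt "0.95 0 0 0 0 0 0" --pt "0.95 0 0 0 0 0 0" --pt "0.95 0 0 0 0 0 0" --pt "0.95 0 0 0 0 0 0" --pt "0.95 0 0 0 0 0 0"

```text
time: 26.55
position: [0.6361, 0.0227, 0.442]
tool_rot: [0.988, -0.154, 0.0, 0.0]
ft_force: [-0.3, 0.3, -1.2]
grip_width: 0.0103
```

```bash
python3 go.py .6355 .0225 .255 -17.7;  python3 - <<'E'
from rig import eyes
import cv2,numpy as np
for n,b in(("scene",(310,160,370,220)),):
    p,d=eyes.camera(n); np.savez(f"{n}4.npz",p=p,d=d,**eyes.camera_info(n)); cv2.imwrite(f"pics/{n}9.png",cv2.resize(p[b[1]:b[3],b[0]:b[2]],None,fx=10,fy=10,interpolation=cv2.INTER_CUBIC)[:,:,::-1])
E
```

```text
t 26.55 tip [0.6361 0.0227 0.26  ] yaw -17.69 tilt [ 0.02 -0.  ] F [-0.3  0.3 -1.2] w 0.0103 q [-0.14  0.51  1.36 -0.    1.28  0.17]
rz units 0.0 | then dx,dy,dz units [-0.022  0.016  0.202]
```

View pics/scene9.png

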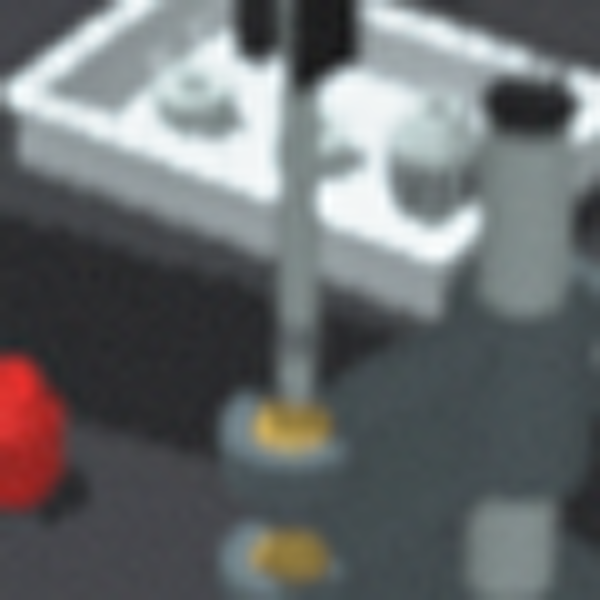

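Nose end sits at (295,400), just above the brass mouth at (292,425), and is centred to about 1 mm. Starting a guarded descent.

step_arm --pt "0.95 -0.02 0 0.1 0 0 0" --pt "0.95 0 0 0.1 0 0 0" --pt "0.95 0 0 0.1 0 0 0" --pt "0.95 0 0 0.1 0 0 0" --pt "0.95 0 0 0.1 0 0 0" --pt "0.95 0 0 0.1 0 0 0" --pt "0.95 0 0 0 0 0 0" --pt "0.95 0 0 0 0 0 0" --pt "0.95 0 0 0 0 0 0" --pt "0.95 0 0 0 0 0 0"

```text
time: 27.6
position: [0.6357, 0.0228, 0.4271]
tool_rot: [0.988, -0.154, 0.0, 0.0]
ft_force: [-0.3, -0.2, -1.5]
grip_width: 0.01
```

```bash
python3 go.py .6355 .0225 .21 -17.7;  python3 - <<'E'
from rig import eyes
import cv2,numpy as np
for n,b in(("scene",(310,160,370,220)),):
    p,d=eyes.camera(n); np.savez(f"{n}4.npz",p=p,d=d,**eyes.camera_info(n)); cv2.imwrite(f"pics/{n}10.png",cv2.resize(p[b[1]:b[3],b[0]:b[2]],None,fx=10,fy=10,interpolation=cv2.INTER_CUBIC)[:,:,::-1])
E
```

```text
t 27.6 tip [0.6357 0.0228 0.2451] yaw -17.69 tilt [ 0.03 -0.  ] F [-0.3 -0.2 -1.5] w 0.01 q [-0.14  0.52  1.38 -0.    1.24  0.17]
rz units 0.0 | then dx,dy,dz units [-0.005  0.015  1.405]
```

View pics/scene10.png

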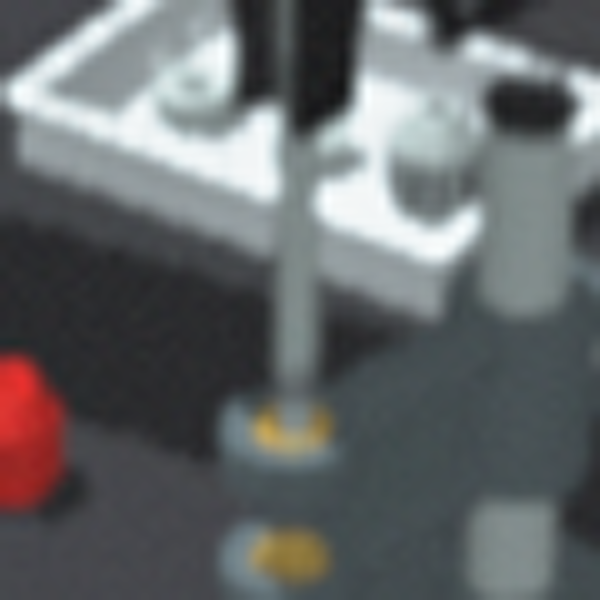

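Nose is inside the brass mouth (293,425) and the sideways force is close to zero. Continuing slowly.

step_arm --pt "0.95 0 0 0.08 0 0 0" --pt "0.95 0 0 0.08 0 0 0" --pt "0.95 0 0 0.08 0 0 0" --pt "0.95 0 0 0.08 0 0 0" --pt "0.95 0 0 0.08 0 0 0" --pt "0.95 0 0 0.08 0 0 0" --pt "0.95 0 0 0.08 0 0 0" --pt "0.95 0 0 0 0 0 0" --pt "0.95 0 0 0 0 0 0" --pt "0.95 0 0 0 0 0 0"

```text
time: 28.65
position: [0.6356, 0.0227, 0.4127]
tool_rot: [0.988, -0.154, -0.0, 0.0]
ft_force: [0.5, -1.4, -1.8]
grip_width: 0.0105
```

```bash
python3 go.py .6355 .0225 .217 -17.7; python3 -c "
from rig import status;print(status.get_obs()['moment'])"
```

```text
t 28.65 tip [0.6356 0.0227 0.2307] yaw -17.69 tilt [-0.01 -0.02] F [ 0.5 -1.4 -1.8] w 0.0105 q [-0.14  0.53  1.39 -0.    1.21  0.17]
rz units 0.0 | then dx,dy,dz units [-0.002  0.008  0.549]
[-0.38889668 -0.20103514 -0.02887728]
```

step_arm --pt "0.95 0.02 0.03 0.05 0 0 0" --pt "0.95 0 0 0.08 0 0 0" --pt "0.95 0 0 0.08 0 0 0" --pt "0.95 0 0 0.08 0 0 0" --pt "0.95 0 0 0.08 0 0 0" --pt "0.95 0 0 0.08 0 0 0" --pt "0.95 0 0 0.08 0 0 0" --pt "0.95 0 0 0 0 0 0" --pt "0.95 0 0 0 0 0 0" --pt "0.95 0 0 0 0 0 0"

```text
time: 29.65
position: [0.6359, 0.022, 0.3997]
tool_rot: [0.988, -0.154, 0.0, -0.0]
ft_force: [1.0, 0.3, -1.5]
grip_width: 0.0102
```

```bash
python3 go.py .6355 .0225 .175 -17.7;  python3 - <<'E'
from rig import eyes,status
import cv2,numpy as np
print(status.get_obs()['moment'])
for n,b in(("scene",(310,160,370,220)),):
    p,d=eyes.camera(n); np.savez(f"{n}4.npz",p=p,d=d,**eyes.camera_info(n)); cv2.imwrite(f"pics/{n}11.png",cv2.resize(p[b[1]:b[3],b[0]:b[2]],None,fx=10,fy=10,interpolation=cv2.INTER_CUBIC)[:,:,::-1])
E
```

```text
t 29.65 tip [0.6359 0.022  0.2177] yaw -17.69 tilt [0.01 0.  ] F [ 1.   0.3 -1.5] w 0.0102 q [-0.14  0.55  1.41  0.    1.19  0.17]
rz units 0.0 | then dx,dy,dz units [-0.023 -0.015  1.709]
[-0.04661601 -0.07326241 -0.01256181]
```

View pics/scene11.png

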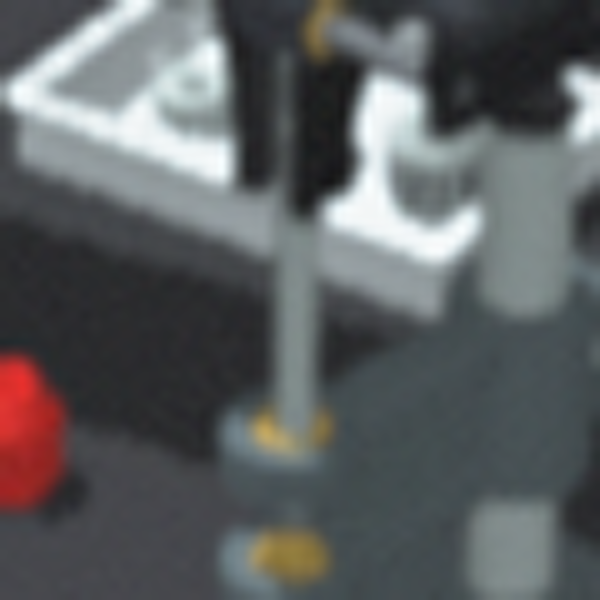

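Full diameter is in the upper bushing with no side load, and the nose estimate is z≈0.103, between the two bushings. Now on to the lower bushing.

step_arm --pt "0.95 0 0 0.1 0 0 0" --pt "0.95 0 0 0.1 0 0 0" --pt "0.95 0 0 0.1 0 0 0" --pt "0.95 0 0 0.1 0 0 0" --pt "0.95 0 0 0.1 0 0 0" --pt "0.95 0 0 0.1 0 0 0" --pt "0.95 0 0 0.1 0 0 0" --pt "0.95 0 0 0.1 0 0 0" --pt "0.95 0 0 0 0 0 0" --pt "0.95 0 0 0 0 0 0"

```text
time: 30.7
position: [0.6359, 0.022, 0.3796]
tool_rot: [0.988, -0.154, -0.0, -0.0]
ft_force: [0.1, 0.4, -0.9]
grip_width: 0.0101
```

```bash
python3 go.py .6355 .0225 .157 -17.7; python3 -c "
from rig import status;print(status.get_obs()['moment'])"
```

```text
t 30.7 tip [0.6359 0.022  0.1976] yaw -17.69 tilt [-0.  0.] F [ 0.1  0.4 -0.9] w 0.0101 q [-0.14  0.57  1.43  0.    1.14  0.17]
rz units 0.0 | then dx,dy,dz units [-0.02  -0.016  1.623]
[-0.02914157 -0.11353352 -0.00750489]
```

Nose is at about 0.083, just entering the lower bushing, with no contact.

step_arm --pt "0.95 0 0 0.1 0 0 0" --pt "0.95 0 0 0.1 0 0 0" --pt "0.95 0 0 0.1 0 0 0" --pt "0.95 0 0 0.1 0 0 0" --pt "0.95 0 0 0.1 0 0 0" --pt "0.95 0 0 0.1 0 0 0" --pt "0.95 0 0 0.1 0 0 0" --pt "0.95 0 0 0.1 0 0 0" --pt "0.95 0 0 0 0 0 0" --pt "0.95 0 0 0 0 0 0"

```text
time: 31.7
position: [0.6359, 0.022, 0.3596]
tool_rot: [0.988, -0.154, -0.0, -0.0]
ft_force: [0.4, 0.6, -0.8]
grip_width: 0.01
```

```bash
python3 go.py .6355 .0225 .157 -17.7; python3 -c "
from rig import status;print(status.get_obs()['moment'])"
```

```text
t 31.7 tip [0.6358 0.022  0.1776] yaw -17.69 tilt [-0.01  0.  ] F [ 0.4  0.6 -0.8] w 0.01 q [-0.14  0.59  1.45  0.    1.1   0.17]
rz units 0.0 | then dx,dy,dz units [-0.019 -0.015  0.824]
[-0.05781746 -0.11832883  0.02478909]
```

step_arm --pt "0.95 0 0 0.1 0 0 0" --pt "0.95 0 0 0.1 0 0 0" --pt "0.95 0 0 0.1 0 0 0" --pt "0.95 0 0 0.1 0 0 0" --pt "0.95 0 0 0.1 0 0 0" --pt "0.95 0 0 0.1 0 0 0" --pt "0.95 0 0 0.1 0 0 0" --pt "0.95 0 0 0.1 0 0 0" --pt "0.95 0 0 0.05 0 0 0" --pt "0.95 0 0 0 0 0 0"

```text
time: 32.7
position: [0.6358, 0.022, 0.3381]
tool_rot: [0.988, -0.154, -0.0, 0.0]
ft_force: [-0.4, -0.3, -0.8]
grip_width: 0.0105
```

```bash
python3 go.py .6355 .0225 .157 -17.7;  python3 - <<'E'
from rig import eyes,status
import cv2,numpy as np
print(status.get_obs()['moment'])
for n,b in(("scene",(300,150,380,230)),("top",(185,130,345,250))):
    p,d=eyes.camera(n); f=7 if n=="scene" else 5; cv2.imwrite(f"pics/{n}12.png",cv2.resize(p[b[1]:b[3],b[0]:b[2]],None,fx=f,fy=f,interpolation=cv2.INTER_CUBIC)[:,:,::-1]); cv2.imwrite(f"pics/{n}13.png",p[:,:,::-1])
    np.savez(f"{n}5.npz",p=p,d=d,**eyes.camera_info(n))
E
```

```text
t 32.7 tip [0.6357 0.022  0.1561] yaw -17.69 tilt [-0.03  0.  ] F [-0.4 -0.3 -0.8] w 0.0105 q [-0.14  0.62  1.46 -0.    1.06  0.17]
rz units 0.0 | then dx,dy,dz units [-0.014 -0.017 -0.034]
[-0.00466107 -0.02891594  0.01610175]
```

View pics/scene12.png

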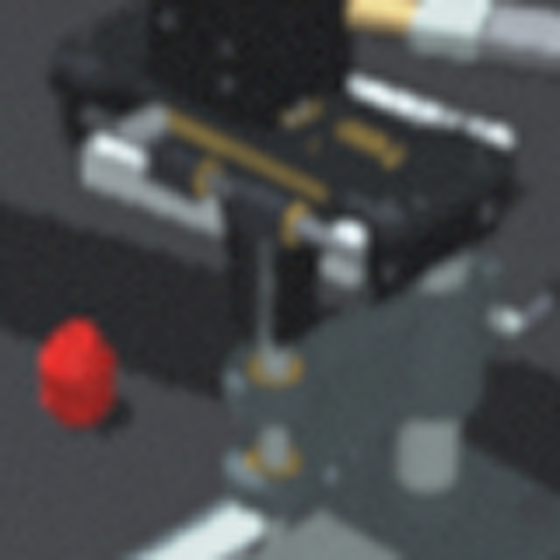

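View pics/scene13.png

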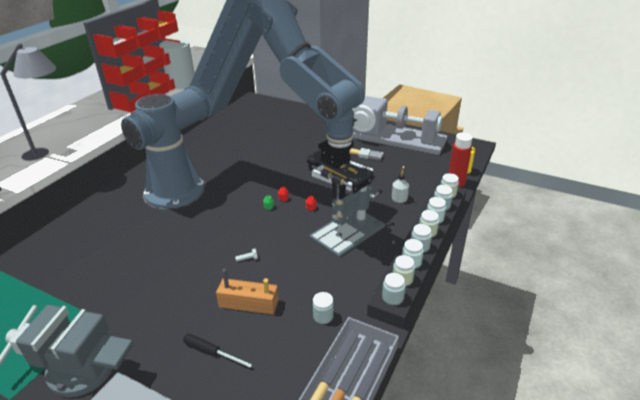

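```bash
python3 - <<'E'
from h import *
S=load('scene',5); R=plane(S,338.83,202.08,.136)
for z in(.136,.088,.07,.056,.041): print(z,proj(S,np.array([R[0],R[1],z])).round(1))
im=S['p'][205:240,320:360]; im=cv2.resize(im,None,fx=15,fy=15,interpolation=cv2.INTER_CUBIC).astype(float)
im=np.clip(im*1.6,0,255).astype(np.uint8); cv2.imwrite('pics/z14.png',im[:,:,::-1])
E
```

```text
0.136 [338.8 202.1]
0.088 [338.7 215.1]
0.07 [338.6 219.8]
0.056 [338.6 223.5]
0.041 [338.5 227.3]
```

View pics/z14.png

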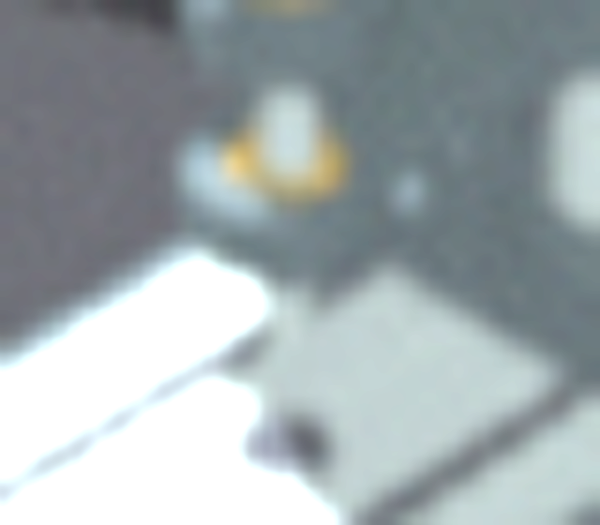

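View pics/top12.png

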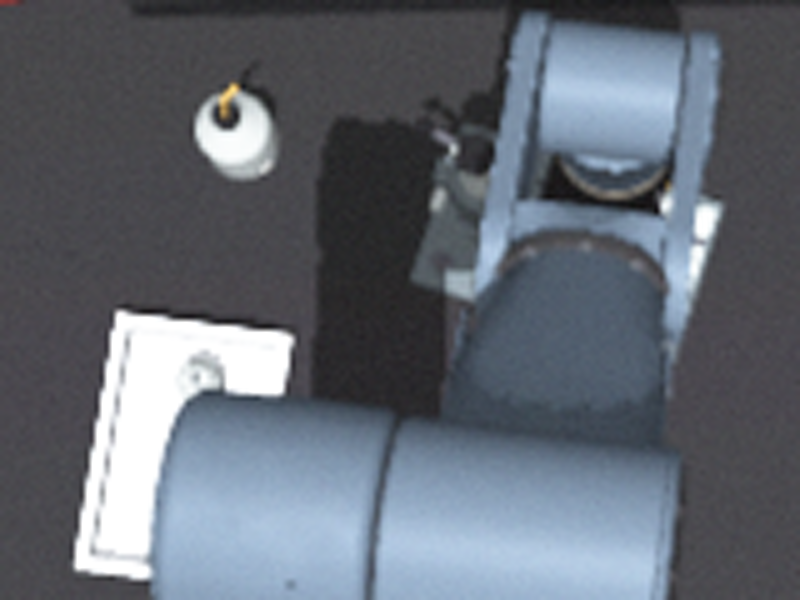

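The rod passes through both brass rings, at (290,130) in the zoom. The pale nose runs down from the lower lug to about (290,335), where a tip at z≈0.041 projects (285,342). Force and moment are near zero, so I'm handing in.

```bash
python3 go.py; python3 -c "
from rig import robot;print(robot.hand_in())"; python3 go.py
```

```text
t 32.8 tip [0.6359 0.022  0.1564] yaw -17.69 tilt [ 0. -0.] F [ 0.4  0.2 -1.4] w 0.0101 q [-0.14  0.62  1.46 -0.    1.06  0.17]
the job is handed in; nothing more can be done
None
the job is handed in; nothing more can be done
```

I put the collar, chuck and hexagon nut in the parts dish. I then took the spindle from the rack and threaded it nose down through the upper and lower bushings. The job was handed in at 32.8 s with the gripper still holding the spindle; it gives no verdict.

**Spindle:** The last checks showed the gripper upright to within about 0.03°, force and moment on the arm near zero, and the grip unchanged. The nose end works out at about 41 mm above the bench, roughly 29 mm below the lower bushing and clear of the base plate. That figure comes from the grip height. In the final picture the rod clearly passes through both brass bushings, but the nose shows only faintly against the plate.

**Fittings:** All three were seen in the dish after I let go of the last one. In the final top view only the chuck was visible, because the arm hid the other two.

**Everything else:** The bolt, jar, oil can, screwdriver, brush and the two other rods looked unmoved.

**Disagreement:** The two cameras differed by up to about 4 mm on position, so I used averages and eased the spindle in with force checks. The only side load was a light touch of about 1.4 N in the upper bushing, cleared by a shift of under 1 mm.

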